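# Change the warming plate over from the pot to the tasting cups

### The arm

A 6-joint arm with a two-finger parallel gripper is mounted at the origin on the work surface. World frame = base frame: x ahead of the robot, y to its left, z up, the work surface at z = 0. Lengths are in m, angles in rad, forces in N, time in s.
With the tool pointing down it reaches from about 0.3 to 0.875 m from the base axis. Payload 4.2 kg.
Tool frame: the origin (TCP) lies on the centre line of the jaws, within the pads' length; the fingertips stand 17 mm ahead of it and the grasp point (between the pads) lies 2 mm behind it; y points along the fingers, x is the direction in which the jaws open and shut, and the axes are right-handed (so a half turn about y gives the same grasp; the last joint's range is limited). The gripper opens to 85 mm and grips with 20 to 120 N. Pads are 22 mm wide; open, the fingers measure 114 mm over their backs; the gripper's body (76 mm by 85 mm) begins 54 mm behind the grasp point. The pads swing forward as they close: fully open they stand 13 mm farther back than shut.
Start: joints at [1.219, 0.32, 1.565, -0, 1.257, -0.02], TCP at [0.187, 0.544, 0.248] pointing down, gripper open.
Joint ranges: [-3.11, 3.11], [-0.84, 2.01], [0.21, 2.61], [-1.34, 4.49], [0.05, 2.63], [-2.56, 2.56]. Speed limits (rad/s): [2.57, 2.57, 3.14, 3.14, 3.14, 3.14].

### API

Orientations are given as a rotation vector (axis times angle).
In Python, from workcell import robot gives the robot as it stands. The module is installed in compiled form; this text tells all that it offers.
- The arm moves only by the tool send_rows, never from a script. Its argument "commands" is a list of rows, each a list of 4 numbers: the shift along the tool's x, y, z in mm, then the turn about the tool's y in rad. A call has 1 to 20 rows; each row is the pose to reach, as a shift and turn from the pose commanded when the call began, along the tool's axes at that moment; what a row does not reach only later rows make up. A row lasts 1/8 s, in which the tool goes at most 62.5 mm and 10.7 degrees, less where a joint would pass 70% of its speed; a pose out of reach is approached as far as the arm can. A call with a gripper value outside its range is refused whole. "gripper" is the closure in counts, from 0 (fully open) to 255 (shut), set as the call begins (left out, the last holds). The fingers move at their own pace and stop on an object; "squeeze" is the grip in N (left out, the last holds). Time passes only in rows, so rows that repeat a pose let the fingers close. It gives the time, the measured TCP pose, the force and the opening at its end, in the units of the state.
- robot.state(): the state, without advancing time (a new reading comes with each control period).
- robot.grab_frame(name): name is "side" or "top"; returns (picture, depth): 384x512x3 uint8, red, green, blue; 384x512 float32, m along the optical axis (not along the pixel's ray), 0 where there is no reading.
- robot.camera_info(name): a dict with "mtx" (3x3 intrinsics, pixels), "distortion" ([k1, k2, p1, p2, k3] as OpenCV has them; the pictures are not rectified), "T" (4x4, takes a point from camera to world coordinates). Camera axes: x right, y down, z forward; pixel columns grow to the right and rows downward; lengths in m; the calibration is good to about 2 mm. A picture is of the moment at which its call begins. camera_info takes no time and is no camera call.
- robot.sign_off(): hands the job in, once; it reports no verdict.
Trained networks look in the newest picture that a camera, given by its name, has taken for a name from the list of things; names that differ only in an ending like _2 or _b are one class to them, and where a whole thing is asked for, a point or a joint stands for the part that bears it (a point fixed in the world has none). Each returns a list of dicts, best first, with "p" (0 to 1); they miss things now and then, are a little off and sometimes report something else, mostly with a low value. They report only what shows in the picture. A call takes as long as a camera call. They do not tell look-alikes from the thing itself.
- robot.recognise(camera, target): "box" ([centre column, centre row, width, height] in pixels, round what is visible of it).
The state is a dict: "clock": time; "qpos": joint angles; "qvel": joint speeds; "tau": joint torques, N m; "tool_pos": TCP position; "orientation": TCP orientation; "contact_force": force on the tool from outside, world axes, zero at the start; "ft_torque": the same for the moment, N m; "finger_gap": finger opening in m.
Only numpy, scipy, OpenCV 4.12 (cv2) and the standard library are available. Lean on these libraries where they do the work, as an engineer would, in place of code of your own. Each camera call takes 0.05 s, during which the arm holds its last target.

### The job

Get the tasting cups warming: first slide the power slider all the way to its off end, then move the coffee pot off the black warming plate, keeping it upright, and set it down in the middle of the round cork trivet, stand every white cup upright and wholly on the warming plate, and turn the dial until its pointer points at the brass mark on its rim. Only when all that is done, slide the power slider up until it is level with the brass clip beside its track. Leave the other things on the table where they are, and if a cup gets knocked out of place put it right.

Things in the scene. Friction and masses are not known exactly. Their poses are not given: they have to be found in the camera images.
- power (a joint): position of the power slider in its track, m, noisy: 0 at the off end, 0.12 at the full end. It grows along +y of power_top. It stays where it is left; about 1.5 N moves it.
- power_top (a point): centre of the top, 104 mm above the table, of the white slider grip: 28 mm (x, across the track), 20 mm (y, along it), 40 mm tall, on a track 40 mm wide, 14 mm high, on the aluminium control box (190 x 180 mm, 50 mm high, fixed, to the robot's right). Axes are the box's: +y along the track from off to full, z up; bars printed beside the track, on the dial's side, get longer from off to full.
- clip_mark (a point): middle of the brass clip fixed on the box beside the track, on the side away from the dial; 22 x 8 mm, 10 mm high, 33 mm across from the slider's line; axes as power_top. The slider is level with it when the y of power_top in this frame is 0.
- dial (a joint): angle of the black thermostat dial, rad, noisy: 0 to 3.0, grows clockwise seen from above; stays where it is left, turns easily (under 0.1 N m).
- dial_grip (a point): on the dial's axis, at the height to grip it (83 mm above the table). The dial is a 60 mm disc on a low foot on the control box, 98 mm from the slider's line, with a grip bar across it 57 mm long, 14 mm wide, its top 94 mm and its foot 64 mm above the table. The point turns with the dial: x runs along the bar, the pointer end (white line) is at -x.
- dial_tip (a point): the pointer end of the dial's bar, 30 mm from its axis at -x of dial_grip, same axes.
- dial_mark (a point): brass mark 14 x 6 mm, 5 mm high, fixed on the box just outside the dial's rim, 42 mm from the dial's axis, 1.2 to 2.4 rad clockwise from where the pointer is at joint value 0. Its x points to the dial's axis. The pointer is at the mark when the x axes of dial_tip and of this point agree.
- pot_knob (a point): point on the axis of the steel coffee pot, 134 mm above its underside, in the black knob on its fixed lid: an upright cylinder 26 mm across, from 110 to 148 mm above the underside; grip it from above. Body 90 mm across at the foot, 110 mm high; handle at +y reaching 69 mm from the axis, spout at -y reaching 66 mm. 0.45 kg, z up. It starts on the warming plate.
- trivet_top (a point): centre of the top of the round cork trivet, 120 mm across, 8 mm high, fixed to the table. (The square black and steel thing of like size is a scale, not it.)
- plate_top (a point): centre of the top of the black rectangular warming plate: 180 mm (x) by 260 mm (y), 12 mm high, flat with no rim, fixed to the table. It takes four cups in two rows, for instance at x = +-40 mm, y = +-65 mm.
- cup1_mid (a point): centre, half-way up, of a straight-sided white ceramic tasting cup without handle: 60 mm across, 70 mm high (so this point is 35 mm above its underside), wall 4 mm, open at the top, about 0.16 kg. z is its own axis. Two to four cups are present; the state gives None for absent ones (and while one is held).
- cup2_mid (a point): centre, half-way up, of a straight-sided white ceramic tasting cup without handle: 60 mm across, 70 mm high (so this point is 35 mm above its underside), wall 4 mm, open at the top, about 0.16 kg. z is its own axis. As the first cup; may be absent.
- cup3_mid (a point): centre, half-way up, of a straight-sided white ceramic tasting cup without handle: 60 mm across, 70 mm high (so this point is 35 mm above its underside), wall 4 mm, open at the top, about 0.16 kg. z is its own axis. As the first cup; may be absent.
- cup4_mid (a point): centre, half-way up, of a straight-sided white ceramic tasting cup without handle: 60 mm across, 70 mm high (so this point is 35 mm above its underside), wall 4 mm, open at the top, about 0.16 kg. z is its own axis. As the first cup; may be absent.
- dish: bystander: steel bowl 100 mm across, 40 mm high; origin at its underside. Leave it alone.
- stack: bystander: stack of brown paper cups 80 mm across, 125 mm high; origin at its underside. Leave it alone.
- jar: bystander: lidded amber jar 72 mm across, 110 mm high; origin at its underside. Leave it alone.
Mind the look-alikes: they are no part of the job. What is shaped like the part that bears cup1_mid but pink or red is not meant.

How it is judged:
By the outcome, as a careful person would: the job done as asked, in the order asked, and still so for the second after the job is handed in, with the robot touching nothing.
Of cup1, cup2, cup3, cup4 only 2 to 4 are there at a start; the rules pass over those that are not, and their reading is None.
At some moment in a run one of cup1, cup2, cup3, cup4 may be knocked a few centimetres aside while the robot is not near it.
It also fails if it takes over 210 s, if anything falls off the work surface, if the arm or the gripper's body presses on something with over 40 N, if the wrist force passes 120 N, or if a joint passes its speed limit or range.

## Working session

There is one attempt and no reset: what is moved stays moved. The work goes in short steps, Python scripts to look and compute and a tool call to move; the robot and the scene stay as the last step left them, time stands still between calls to the robot, and variables do not carry over. Pictures are saved under pics/ and viewed, and the job is handed in when it is done.

Besides the shell and the picture viewer there is one more tool, called after "Emit:" as a command line: name --pt "numbers of a row" for each row, then --argument value for the rest. send_rows: Moves the arm, as the interface text tells. Its arguments: {"type":"object","properties":{"commands":{"type":"array"},"gripper":{"type":"number"},"squeeze":{"type":"number"}},"required":["commands"]}

```bash
ls; mkdir -p pics
python3 - <<'E'
from workcell import robot
import cv2, numpy as np
s=robot.state(); print({k:np.round(v,3).tolist() if not isinstance(v,dict) else v for k,v in s.items() if v is not None})
for n in ("top","side"):
    p,d=robot.grab_frame(n); i=robot.camera_info(n)
    print(n,np.round(i["mtx"],1).tolist(),i["distortion"],np.round(i["T"],3).tolist())
    cv2.imwrite(f"pics/{n}0.png",cv2.resize(p[:,:,::-1],(768,576),interpolation=cv2.INTER_CUBIC))
    np.savez(f"{n}.npz",p=p,d=d)
E
```

```text
pics
{'clock': 0.0, 'qpos': [1.219, 0.32, 1.566, -0.0, 1.257, -0.02], 'qvel': [-0.0, 0.001, 0.0, 0.0, 0.0, 0.001], 'tau': [-0.0, -41.55, -23.416, -0.0, 0.008, 0.0], 'tool_pos': [0.187, 0.543, 0.247], 'orientation': [-1.349, -0.96, 0.963], 'contact_force': [-0.707, 0.519, 0.451], 'ft_torque': [0.017, -0.02, -0.011], 'finger_gap': 0.085}
top [[414.5, 0.0, 254.4], [0.0, 414.5, 196.6], [0.0, 0.0, 1.0]] [0.00531933 0.         0.         0.         0.        ] [[-0.123, -0.972, 0.201, 0.216], [-0.992, 0.12, -0.027, 0.009], [0.002, -0.203, -0.979, 1.396], [0.0, 0.0, 0.0, 1.0]]
side [[446.5, 0.0, 256.1], [0.0, 446.5, 193.9], [0.0, 0.0, 1.0]] [-0.12355256  0.          0.          0.          0.        ] [[0.846, -0.389, 0.365, 0.023], [-0.533, -0.601, 0.596, -0.762], [-0.013, -0.699, -0.715, 1.017], [0.0, 0.0, 0.0, 1.0]]
```

View pics/top0.png

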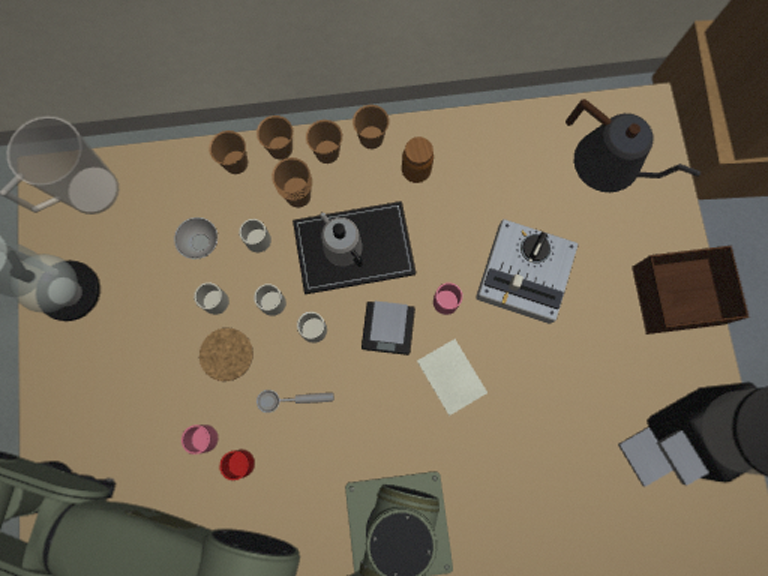

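View pics/side0.png

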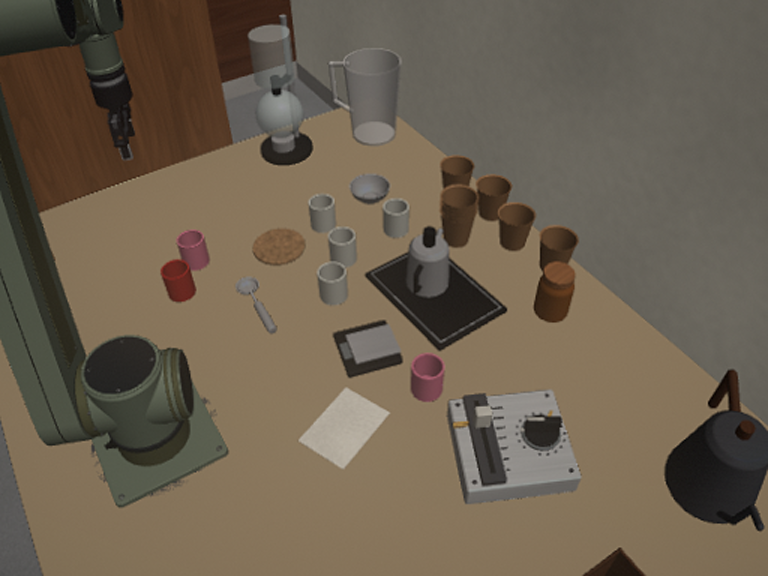

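The top view shows four upright white cups at (254,235), (210,297), (269,299) and (312,326). The pot on the black plate is at (340,240) and the cork trivet at (226,353). The control box is at (527,270), with the slider near (518,281) and the dial at (537,247). Look-alikes are the pink cups at (447,298) and (200,438), the red cup at (237,464), the scale at (388,327) and the black kettle at (612,150).

```bash
cat > h.py <<'E'
from workcell import robot
import cv2, numpy as np
from scipy.spatial.transform import Rotation as R
def ray(cam,uv):
    i=robot.camera_info(cam); uv=np.asarray(uv,float).reshape(-1,1,2)
    n=cv2.undistortPoints(uv,i["mtx"],np.array(i["distortion"])).reshape(-1,2)
    T=np.array(i["T"]); d=np.c_[n,np.ones(len(n))]@T[:3,:3].T
    return T[:3,3],d
def atz(cam,uv,z):
    o,d=ray(cam,uv); return o+d*((z-o[2])/d[:,2])[:,None]
def cloud(cam,D):
    v,u=np.mgrid[0:384,0:512]; o,d=ray(cam,np.c_[u.ravel(),v.ravel()])
    return (o+d*D.reshape(-1,1)).reshape(384,512,3)
def proj(cam,P):
    i=robot.camera_info(cam); T=np.linalg.inv(np.array(i["T"]))
    q,_=cv2.projectPoints(np.asarray(P,float).reshape(-1,3),cv2.Rodrigues(T[:3,:3])[0],T[:3,3],i["mtx"],np.array(i["distortion"])); return q.reshape(-1,2)
def grab(cam,name=None,crop=None,k=1.5):
    p,d=robot.grab_frame(cam); 
    if name: save(p,name,crop,k)
    return p,d
def save(p,name,crop=None,k=1.5):
    q=p[:,:,::-1]
    if crop: x0,y0,x1,y1=crop; q=q[y0:y1,x0:x1]
    cv2.imwrite("pics/"+name,cv2.resize(q,None,fx=k,fy=k,interpolation=cv2.INTER_CUBIC))
E
python3 - <<'E'
from h import *
for c in("top","side"):
    z=np.load(c+".npz"); 
    save(z["p"],c+"_box.png",(305,140,400,225) if c=="top" else (290,250,400,340),6)
    save(z["p"],c+"_pl.png",(110,110,290,260) if c=="top" else (150,100,350,270),4)
for c in("top","side"):
    robot.grab_frame(c)
    for t in("power_top","dial_grip","pot_knob","trivet_top","plate_top","cup1_mid","clip_mark","dial_mark"):
        print(c,t,[(round(r["p"],2),np.round(r["box"],1).tolist()) for r in robot.recognise(c,t)])
E
```

```text
top power_top []
top dial_grip [(0.69, [358.0, 166.4, 15.3, 16.9])]
top pot_knob [(0.89, [225.4, 158.7, 29.5, 39.4])]
top trivet_top [(0.81, [151.4, 236.6, 33.1, 29.6])]
top plate_top [(0.86, [237.1, 164.2, 78.0, 58.9])]
top cup1_mid [(0.89, [210.8, 219.1, 18.8, 20.1]), (0.89, [130.3, 290.8, 20.8, 16.3]), (0.77, [155.5, 310.2, 23.2, 25.3]), (0.67, [296.8, 200.9, 19.4, 17.5])]
top clip_mark []
top dial_mark []
side power_top [(0.71, [318.9, 277.1, 14.9, 17.4]), (0.56, [223.1, 188.8, 19.9, 27.4])]
side dial_grip [(0.78, [360.7, 286.9, 25.8, 24.9]), (0.54, [228.6, 163.4, 20.1, 23.6])]
side pot_knob [(0.65, [286.9, 172.0, 30.4, 47.6])]
side trivet_top [(0.78, [187.6, 167.1, 29.9, 23.6])]
side plate_top []
side cup1_mid [(0.91, [222.4, 189.1, 21.6, 28.9]), (0.75, [127.6, 168.8, 21.1, 29.2]), (0.74, [284.7, 250.2, 21.0, 33.9]), (0.64, [119.1, 187.9, 25.1, 27.7])]
side clip_mark [(0.49, [307.1, 283.1, 7.7, 5.1])]
side dial_mark []
```

Run:
```python
from h import *
z=np.load("top.npz"); C=cloud("top",z["d"]); 
def show(m,n):
    q=C[m]; print(n,len(q),np.round(q.mean(0),3),"lo",np.round(np.percentile(q,2,axis=0),3),"hi",np.round(np.percentile(q,98,axis=0),3))
b=C[140:225,305:400].reshape(-1,3)
for lo,hi in((.04,.056),(.06,.075),(.078,.09),(.09,.11)):
    q=b[(b[:,2]>lo)&(b[:,2]<hi)]; print(lo,len(q),q.mean(0) if len(q) else 0)
t=b[(b[:,2]>.04)&(b[:,2]<.057)]; print(cv2.minAreaRect(t[:,:2].astype(np.float32)))
print("z table",np.median(C[230:260,110:130,2]), np.percentile(C[...,2],[5,25,50,75,95]))
# cups
for n,(u,v) in dict(c1=(254,235),c2=(210,297),c3=(269,299),c4=(312,326)).items():
    u,v=int(u/1.5),int(v/1.5); q=C[v-14:v+14,u-14:u+14].reshape(-1,3); 
    k=q[(q[:,2]>.055)]; (cx,cy),r=cv2.minEnclosingCircle(k[:,:2].astype(np.float32)); print(n,np.round([cx,cy,r],3),len(k),k[:,2].max(), k.mean(0))
```

```text
0.04 1985 [ 0.51705127 -0.36077618  0.04964057]
0.06 691 [ 0.48705196 -0.34585501  0.06448523]
0.078 26 [ 0.51635652 -0.34742728  0.08442526]
0.09 122 [ 0.51977836 -0.35121349  0.09792954]
((0.5047106146812439, -0.33293429017066956), (0.22393754124641418, 0.2300337255001068), 63.513763427734375)
z table -0.0006782514157326336 [-7.01814257e-01 -6.81823224e-03 -4.65589442e-04  4.88944725e-03
  5.15595435e-01]
c1 [0.455 0.135 0.27 ] 105 1.395902592591475 [0.65955008 0.2358474  0.0915542 ]
c2 [0.387 0.189 0.248] 114 1.395902592591475 [0.52064509 0.33345178 0.12424931]
c3 [0.38  0.12  0.198] 105 1.395902592591475 [0.50089052 0.2104749  0.128915  ]
c4 [0.342 0.078 0.144] 99 1.395902592591475 [0.42894068 0.12660871 0.1476397 ]
```

View pics/top_box.png

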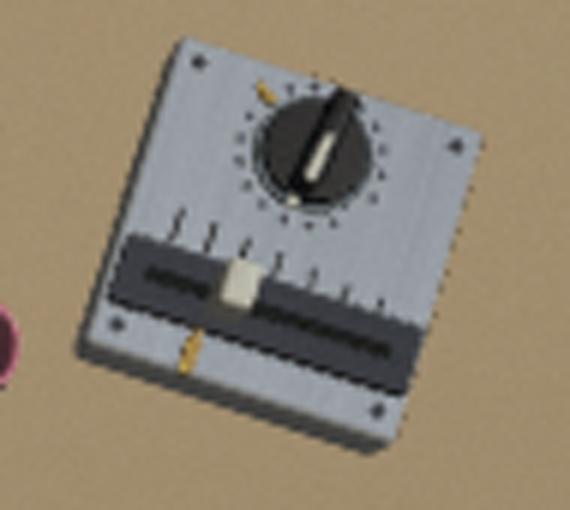

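View pics/side_box.png

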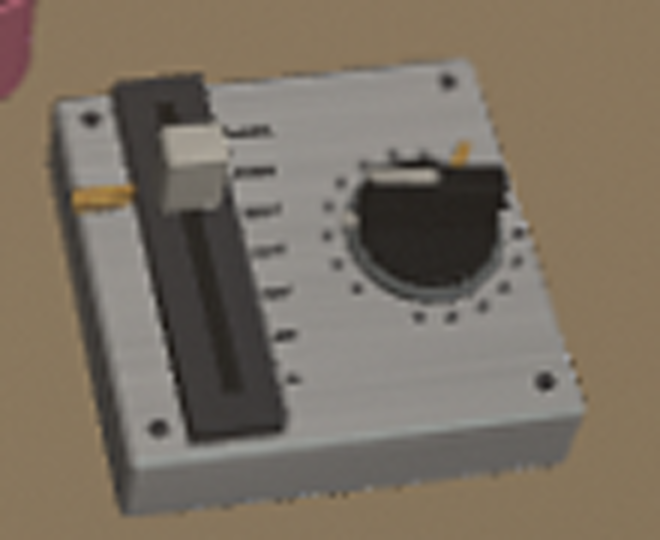

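View pics/side_pl.png

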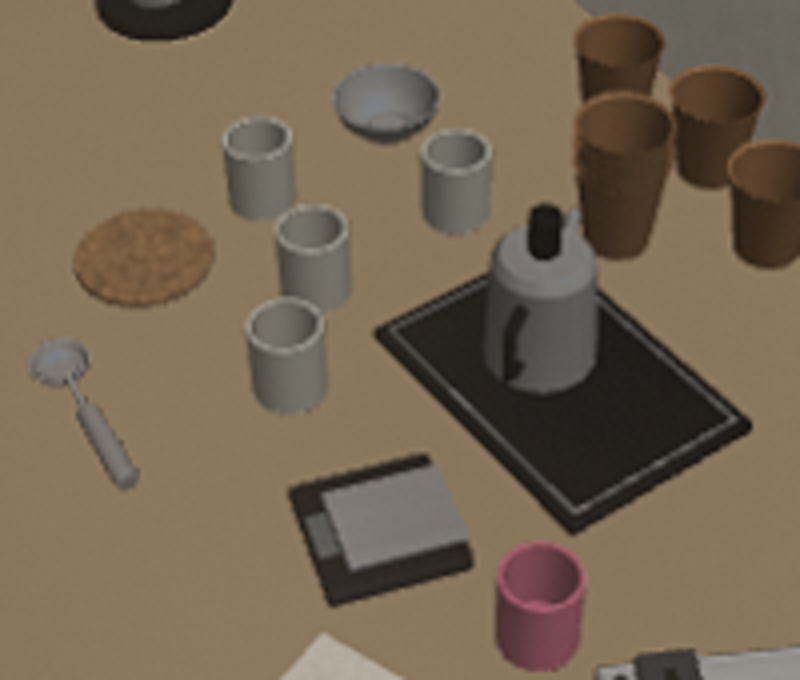

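View pics/top_pl.png

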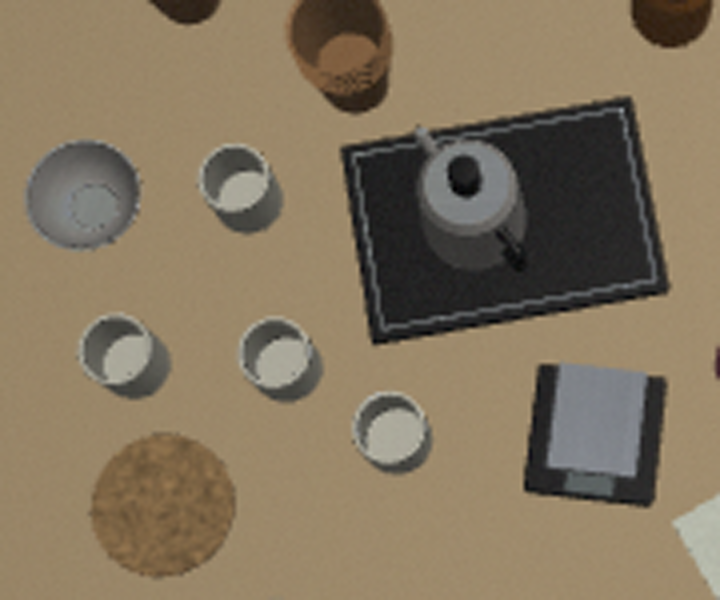

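Run:
```python
from h import *
def cp(pts,off,k): return (np.array(pts,float)+.5)/k-.5+np.array(off)
tb=lambda p:cp(p,(305,140),6); sb=lambda p:cp(p,(290,250),6)
f=lambda n,a:print(n,np.round(a,4).tolist())
c=atz("top",tb([(183,40),(482,136),(392,440),(85,345)]),.05); f("box corners",c); print(np.linalg.norm(np.diff(c[:,:2],axis=0),axis=1)); f("centre",c.mean(0))
cs=atz("side",sb([(62,100),(462,62),(580,408),(125,465)]),.05); f("box corners side",cs); f("centre",cs.mean(0));print(np.linalg.norm(np.diff(cs[:,:2],axis=0),axis=1))
ydir=((c[0]-c[1])+(c[3]-c[2]));ydir/=np.linalg.norm(ydir); f("ydir top",ydir)
yd=((cs[0]-cs[3])+(cs[1]-cs[2]));yd/=np.linalg.norm(yd); f("ydir side",yd)
f("slider top",atz("top",tb([(243,270)]),.104)); f("slider side",atz("side",sb([(194,145)]),.104))
f("clip top",atz("top",tb([(191,350)]),.06)); f("clip side",atz("side",sb([(102,194)]),.06))
f("dial bar ends top",atz("top",tb([(345,92),(291,200)]),.094)); f("side bar",atz("side",sb([(362,176),(503,180)]),.094))
f("dmark top",atz("top",tb([(266,92)]),.055)); f("dmark side",atz("side",sb([(461,153)]),.055))
f("dial disc top",atz("top",tb([(314,154)]),.066))
f("slots top ends",atz("top",tb([(147,273),(390,350)]),.064));f("slots side ends",atz("side",sb([(164,104),(232,390)]),.064))
tp=lambda p:cp(p,(110,110),4); sp=lambda p:cp(p,(150,100),4)
c=atz("top",tp([(342,148),(630,98),(667,290),(375,343)]),.012); f("plate",c); f("ctr",c.mean(0));print(np.linalg.norm(np.diff(c[:,:2],axis=0),axis=1))
cs=atz("side",sp([(750,423),(574,531),(376,333)]),.012); f("plate side",cs)
f("knob top",atz("top",tp([(464,162)]),.160)); f("knob side",atz("side",sp([(545,211)]),.160))
f("handle", atz("top",tp([(512,250)]),.09)); f("spout",atz("top",tp([(425,133)]),.11))
f("trivet top",atz("top",tp([(163,505)]),.008)); f("trivet side",atz("side",sp([(144,257)]),.008))
f("cups top rim",atz("top",tp([(235,180),(117,349),(277,353),(391,429)]),.07))
f("cups side rim",atz("side",sp([(457,151),(257,138),(312,230),(286,322)]),.07))
```

```text
box corners [[0.6326, -0.3219, 0.05], [0.5561, -0.4797, 0.05], [0.3916, -0.3984, 0.05], [0.4648, -0.2396, 0.05]]
[0.17527846 0.18344929 0.17491334]
centre [0.5113, -0.3599, 0.05]
box corners side [[0.4708, -0.243, 0.05], [0.6315, -0.3238, 0.05], [0.5569, -0.48, 0.05], [0.3888, -0.3986, 0.05]]
centre [0.512, -0.3614, 0.05]
[0.17987901 0.17307487 0.18672561]
ydir top [0.4274, 0.9041, 0.0]
ydir side [0.4488, 0.8937, -0.0]
slider top [[0.4849, -0.3196, 0.104]]
slider side [[0.4778, -0.3194, 0.104]]
clip top [[0.4531, -0.295, 0.06]]
clip side [[0.4521, -0.2964, 0.06]]
dial bar ends top [[0.5787, -0.3941, 0.094], [0.5222, -0.3544, 0.094]]
side bar [[0.531, -0.3643, 0.094], [0.5781, -0.3979, 0.094]]
dmark top [[0.595, -0.3621, 0.055]]
dmark side [[0.5958, -0.3621, 0.055]]
dial disc top [[0.5533, -0.3794, 0.066]]
slots top ends [[0.498, -0.2771, 0.064], [0.439, -0.402, 0.064]]
slots side ends [[0.4999, -0.2762, 0.064], [0.4387, -0.4009, 0.064]]
plate [[0.7028, 0.1547, 0.012], [0.7177, -0.1011, 0.012], [0.5415, -0.1102, 0.012], [0.5259, 0.1432, 0.012]]
ctr [0.622, 0.0216, 0.012]
[0.2562013  0.17645982 0.25384337]
plate side [[0.7177, -0.1019, 0.012], [0.5421, -0.1153, 0.012], [0.5278, 0.1391, 0.012]]
knob top [[0.6278, 0.0459, 0.16]]
knob side [[0.6248, 0.0491, 0.16]]
handle [[0.5718, 0.0173, 0.09]]
spout [[0.6728, 0.0762, 0.11]]
trivet top [[0.4105, 0.3333, 0.008]]
trivet side [[0.4119, 0.3299, 0.008]]
cups top rim [[0.6654, 0.2397, 0.07], [0.5337, 0.3468, 0.07], [0.5144, 0.2177, 0.07], [0.4406, 0.1317, 0.07]]
cups side rim [[0.6704, 0.2391, 0.07], [0.5367, 0.3481, 0.07], [0.5168, 0.2175, 0.07], [0.447, 0.1351, 0.07]]
```

```bash
cat >> h.py <<'E'
def yaw():  # angle of tool x in world, deg
    m=R.from_rotvec(robot.state()["orientation"]).as_matrix(); return np.degrees(np.arctan2(m[1,0],m[0,0]))
def go(P,jaw=None,p0=None,yaw0=None):
    """shift mm (tool axes) and turn to put TCP at P with the jaw axis at world angle jaw (deg, mod 180)"""
    s=robot.state(); m=R.from_rotvec(s["orientation"]).as_matrix()
    p0=s["tool_pos"] if p0 is None else p0
    d=m.T@(np.array(P)-p0)*1000
    y0=yaw(); q=s["qpos"]; out=[]
    if jaw is None: out=[0]
    else:
        for k in(-2,-1,0,1,2):
            t=-(jaw+180*k-y0)   # + turn about down = clockwise
            dq1=np.degrees(np.arctan2(P[1],P[0])-np.arctan2(s["tool_pos"][1],s["tool_pos"][0]))
            out.append((round(np.radians(t),3),"q6~",round(q[5]+np.radians(t+dq1),2),round(q[5]-np.radians(t+dq1),2)))
    print("shift",np.round(d,1).tolist(),"turn",out,"yaw",round(y0,1),"q6",round(q[5],2),"pos",np.round(s["tool_pos"],4),"F",np.round(s["contact_force"],1),"gap",round(s["finger_gap"],4),"t",round(s["clock"],1))
E
python3 - <<'E'
from h import *
print(np.round(R.from_rotvec(robot.state()["orientation"]).as_matrix(),4).tolist())
go([.481,-.3195,.20],64.3)
E
```

```text
[[0.3257, 0.0001, -0.9455], [0.9455, 0.0001, 0.3257], [0.0001, -1.0, -0.0]]
shift [-720.4, 48.3, -558.8] turn [(np.float64(6.4), 'q6~', np.float64(4.55), np.float64(-4.59)), (np.float64(3.258), 'q6~', np.float64(1.41), np.float64(-1.45)), (np.float64(0.117), 'q6~', np.float64(-1.73), np.float64(1.69)), (np.float64(-3.025), 'q6~', np.float64(-4.87), np.float64(4.83)), (np.float64(-6.166), 'q6~', np.float64(-8.01), np.float64(7.97))] yaw 71.0 q6 -0.02 pos [0.1873 0.5436 0.2483] F [-0.7  0.4 -1. ] gap 0.0854 t 1.0
```

Emit:
send_rows --pt "-60 0 -46 0.02" --pt "-120 0 -93 0.05" --pt "-180 0 -140 0.08" --pt "-240 0 -186 0.117" --pt "-300 0 -233 0.117" --pt "-360 0 -279 0.117" --pt "-420 0 -326 0.117" --pt "-480 10 -372 0.117" --pt "-540 20 -419 0.117" --pt "-600 30 -465 0.117" --pt "-660 40 -512 0.117" --pt "-700 48 -543 0.117" --pt "-720 48 -559 0.117" --pt "-720 48 -559 0.117" --pt "-720 48 -559 0.117" --gripper 0 --squeeze 30

```text
clock: 2.88
tool_pos: [0.4818, -0.322, 0.1997]
orientation: [-1.39, -0.871, 0.871]
contact_force: [0.6, 0.2, 0.5]
finger_gap: 0.0853
```

Run:
```python
from h import *
go([.481,-.3195,.090],64.3)
grab("side","s1.png",(200,130,456,330),3)
```

```text
shift [1.9, 109.7, 1.8] turn [(np.float64(6.281), 'q6~', np.float64(4.55), np.float64(-8.01)), (np.float64(3.139), 'q6~', np.float64(1.41), np.float64(-4.87)), (np.float64(-0.002), 'q6~', np.float64(-1.73), np.float64(-1.73)), (np.float64(-3.144), 'q6~', np.float64(-4.87), np.float64(1.41)), (np.float64(-6.285), 'q6~', np.float64(-8.01), np.float64(4.55))] yaw 64.2 q6 -1.73 pos [ 0.4818 -0.322   0.1997] F [0.6 0.2 0.5] gap 0.0853 t 2.9
```

View pics/s1.png

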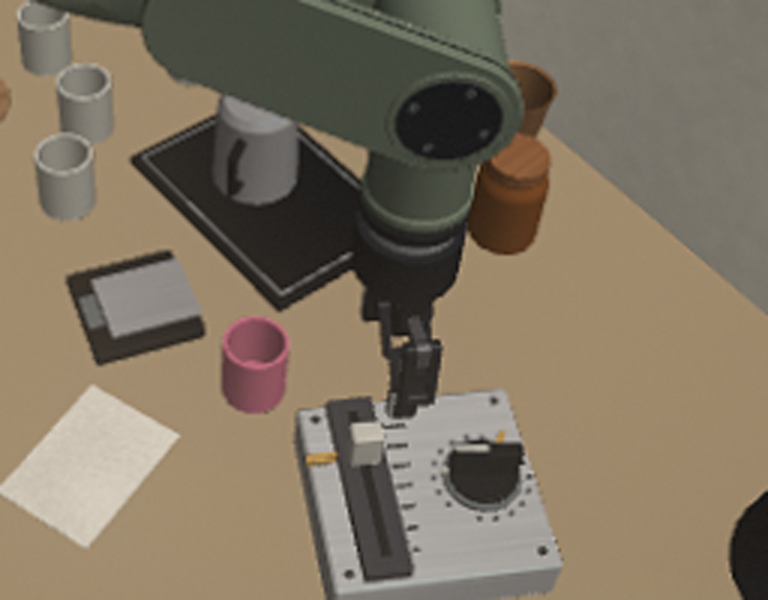

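The slider is under the gripper, with the box clear below. Now I'll descend onto the slider grip.

Emit:
send_rows --pt "2 40 2 0" --pt "2 80 2 0" --pt "2 111 2 0" --pt "2 111 2 0"

```text
clock: 3.42
tool_pos: [0.4789, -0.3154, 0.0872]
orientation: [-1.383, -0.87, 0.874]
contact_force: [0.4, -0.1, -0.0]
finger_gap: 0.085
```

Emit:
send_rows --pt "0 0 0 0" --pt "0 0 0 0" --pt "0 0 0 0" --pt "0 0 0 0" --pt "0 0 0 0" --pt "0 0 0 0" --gripper 255

```text
clock: 4.18
tool_pos: [0.4807, -0.3167, 0.0902]
orientation: [-1.39, -0.873, 0.872]
contact_force: [-1.1, 1.1, 5.6]
finger_gap: 0.0197
```

Run:
```python
from h import *
go([.443,-.393,.088],64.3)
```

```text
shift [-85.1, 2.2, 0.9] turn [(np.float64(6.283), 'q6~', np.float64(4.42), np.float64(-7.86)), (np.float64(3.141), 'q6~', np.float64(1.27), np.float64(-4.72)), (np.float64(-0.0), 'q6~', np.float64(-1.87), np.float64(-1.58)), (np.float64(-3.142), 'q6~', np.float64(-5.01), np.float64(1.56)), (np.float64(-6.284), 'q6~', np.float64(-8.15), np.float64(4.7))] yaw 64.3 q6 -1.72 pos [ 0.4807 -0.3167  0.0902] F [-1.1  1.1  5.6] gap 0.0197 t 4.2
```

Emit:
send_rows --pt "-15 0 0 0" --pt "-30 0 0 0" --pt "-45 0 0 0" --pt "-60 0 0 0" --pt "-75 0 0 0" --pt "-79 0 0 0" --pt "-79 0 0 0"

```text
clock: 5.05
tool_pos: [0.4457, -0.3884, 0.0902]
orientation: [-1.39, -0.872, 0.873]
contact_force: [-2.8, -0.1, 7.0]
finger_gap: 0.0195
```

Emit:
send_rows --pt "-2 0 0 0" --pt "-4 0 0 0" --pt "-4 0 0 0"

```text
clock: 5.42
tool_pos: [0.4444, -0.3913, 0.0902]
orientation: [-1.389, -0.873, 0.872]
contact_force: [-1.6, 1.9, 6.2]
finger_gap: 0.0195
```

Emit:
send_rows --pt "-2 0 0 0" --pt "-2 0 0 0" --pt "-2 0 0 0"

```text
clock: 5.8
tool_pos: [0.4436, -0.3927, 0.0902]
orientation: [-1.389, -0.873, 0.872]
contact_force: [-1.2, 2.2, 7.1]
finger_gap: 0.0192
```

Emit:
send_rows --pt "-2 0 0 0" --pt "-2 0 0 0" --pt "-2 0 0 0"

```text
clock: 6.18
tool_pos: [0.4435, -0.3929, 0.0902]
orientation: [-1.387, -0.874, 0.869]
contact_force: [2.5, 7.4, 8.0]
finger_gap: 0.0192
```

Emit:
send_rows --pt "-1 0 0 0" --pt "-2 0 0 0" --pt "-2 0 0 0"

```text
clock: 6.55
tool_pos: [0.4435, -0.393, 0.0902]
orientation: [-1.385, -0.875, 0.866]
contact_force: [5.4, 12.0, 9.3]
finger_gap: 0.0196
```

Emit:
send_rows --pt "3 0 0 0" --pt "3 0 0 0"

```text
clock: 6.8
tool_pos: [0.4436, -0.3928, 0.0902]
orientation: [-1.388, -0.874, 0.871]
contact_force: [1.0, 4.9, 6.8]
finger_gap: 0.0192
```

Emit:
send_rows --pt "0 0 0 0" --pt "0 0 0 0" --pt "0 0 0 0" --pt "0 0 0 0" --pt "0 -60 0 0" --pt "0 -120 0 0" --pt "0 -130 0 0" --pt "0 -130 0 0" --gripper 0

```text
clock: 7.8
tool_pos: [0.443, -0.394, 0.2196]
orientation: [-1.39, -0.873, 0.872]
contact_force: [0.2, 0.4, -0.6]
finger_gap: 0.0853
```

Run:
```python
from h import *
go([.6263,.0475,.27],0)
p,d=grab("side","s2.png",(290,250,400,340),6)
```

```text
shift [477.3, -50.5, 26.4] turn [(np.float64(7.405), 'q6~', np.float64(6.34), np.float64(-10.08)), (np.float64(4.264), 'q6~', np.float64(3.2), np.float64(-6.93)), (np.float64(1.122), 'q6~', np.float64(0.06), np.float64(-3.79)), (np.float64(-2.02), 'q6~', np.float64(-3.09), np.float64(-0.65)), (np.float64(-5.161), 'q6~', np.float64(-6.23), np.float64(2.49))] yaw 64.3 q6 -1.87 pos [ 0.443  -0.394   0.2196] F [ 0.2  0.4 -0.6] gap 0.0853 t 7.8
```

View pics/s2.png

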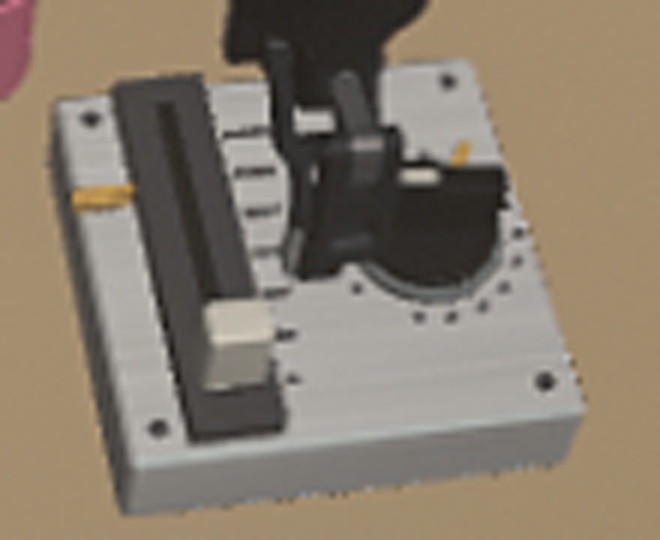

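The slider is at the off end, at (235,335) in the crop. Next is the pot.

Emit:
send_rows --pt "48 -20 3 0" --pt "96 -50 5 0" --pt "144 -50 8 0" --pt "192 -50 11 0" --pt "240 -50 13 0" --pt "288 -50 16 0" --pt "336 -50 19 0" --pt "384 -50 21 0" --pt "432 -50 24 0" --pt "460 -50 26 0" --pt "477 -50 26 0" --pt "477 -50 26 0" --pt "477 -50 26 0"

```text
clock: 9.48
tool_pos: [0.6261, 0.046, 0.2688]
orientation: [-1.389, -0.871, 0.873]
contact_force: [-0.3, -0.3, 0.4]
finger_gap: 0.0854
```

Run:
```python
from h import *
go([.6263,.0475,.148])
p,d=grab("side","s3.png",(150,80,406,280),3)
```

```text
shift [1.6, 120.8, 0.4] turn [0] yaw 64.2 q6 -1.07 pos [0.6261 0.046  0.2688] F [-0.3 -0.3  0.4] gap 0.0854 t 9.5
```

View pics/s3.png

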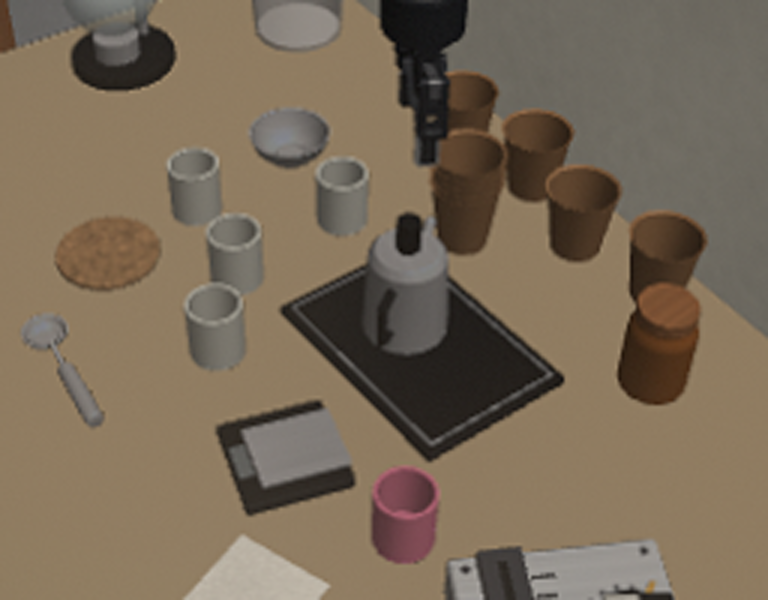

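Emit:
send_rows --pt "2 50 0 0" --pt "2 100 0 0" --pt "2 121 0 0" --pt "2 121 0 0" --pt "2 121 0 0"

```text
clock: 10.15
tool_pos: [0.6282, 0.0483, 0.1498]
orientation: [-1.39, -0.874, 0.87]
contact_force: [0.1, 0.2, -0.8]
finger_gap: 0.0855
```

Emit:
send_rows --pt "0 0 0 0" --pt "0 0 0 0" --pt "0 0 0 0" --pt "0 0 0 0" --pt "0 0 0 0" --pt "0 0 0 0" --gripper 255 --squeeze 50

```text
clock: 10.9
tool_pos: [0.6275, 0.0486, 0.1487]
orientation: [-1.389, -0.873, 0.873]
contact_force: [-1.5, -2.5, 4.5]
finger_gap: 0.0246
```

Emit:
send_rows --pt "0 -15 0 0" --pt "0 -35 0 0" --pt "0 -60 0 0" --pt "0 -90 0 0" --pt "0 -110 0 0" --pt "0 -110 0 0"

```text
clock: 11.65
tool_pos: [0.6282, 0.0493, 0.26]
orientation: [-1.39, -0.876, 0.87]
contact_force: [1.0, -0.8, -3.2]
finger_gap: 0.0248
```

Run:
```python
from h import *
go([.411,.3315,.258])
p,d=grab("side","s4.png",(150,50,406,250),3)
```

```text
shift [160.1, 1.4, 318.1] turn [0] yaw 64.3 q6 -1.06 pos [0.6282 0.0493 0.26  ] F [ 1.  -0.8 -3.2] gap 0.0248 t 11.7
```

View pics/s4.png

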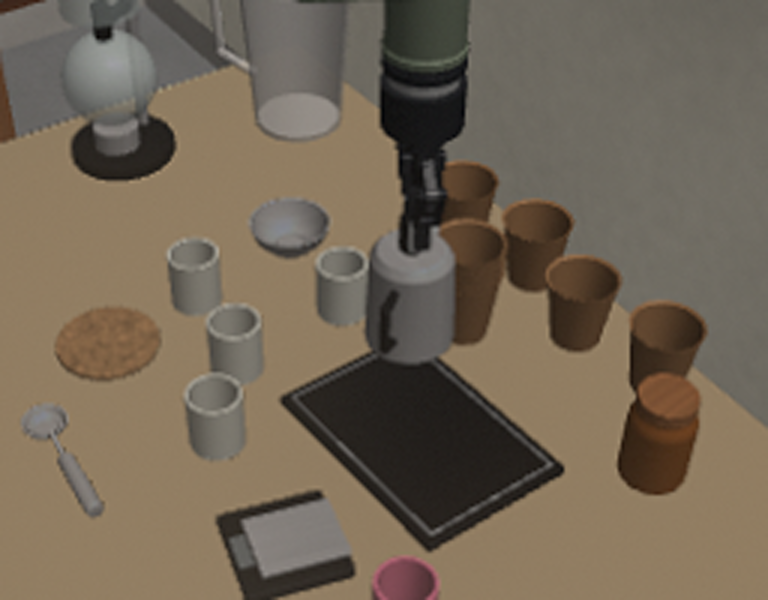

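The pot is lifted, upright and clear of the cups. I'll carry it over the trivet.

Emit:
send_rows --pt "8 0 16 0" --pt "24 0 48 0" --pt "40 0 80 0" --pt "56 0 112 0" --pt "72 0 143 0" --pt "88 0 175 0" --pt "104 0 207 0" --pt "120 0 238 0" --pt "136 0 270 0" --pt "150 0 298 0" --pt "157 1 312 0" --pt "160 1 318 0" --pt "160 1 318 0" --pt "160 1 318 0"

```text
clock: 13.45
tool_pos: [0.4109, 0.3304, 0.2573]
orientation: [-1.389, -0.872, 0.872]
contact_force: [0.1, 0.4, -3.4]
finger_gap: 0.0248
```

Run:
```python
from h import *
go([.411,.3315,.1455])
p,d=grab("side","s5.png",(100,50,356,250),3)
p,d=grab("top","t5.png",(80,110,336,310),3)
```

```text
shift [1.1, 111.8, 0.4] turn [0] yaw 64.2 q6 -0.47 pos [0.4109 0.3304 0.2573] F [ 0.1  0.4 -3.4] gap 0.0248 t 13.4
```

View pics/s5.png

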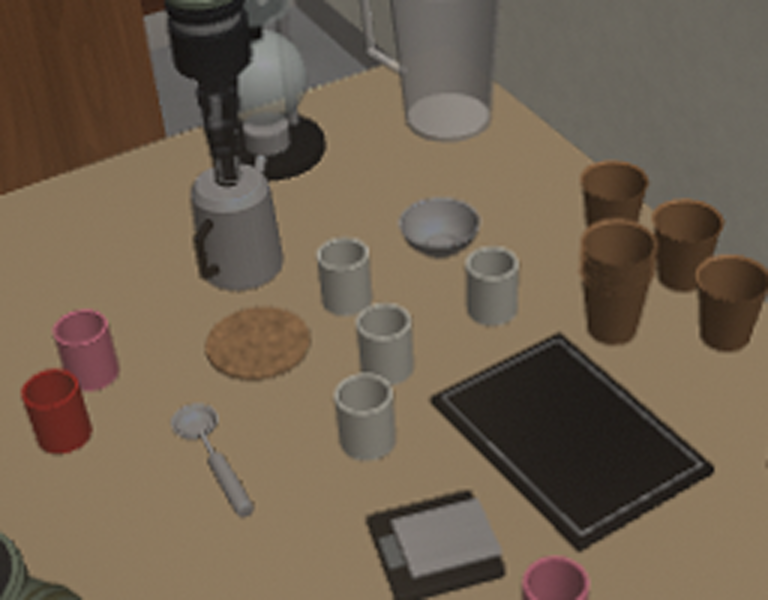

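View pics/t5.png

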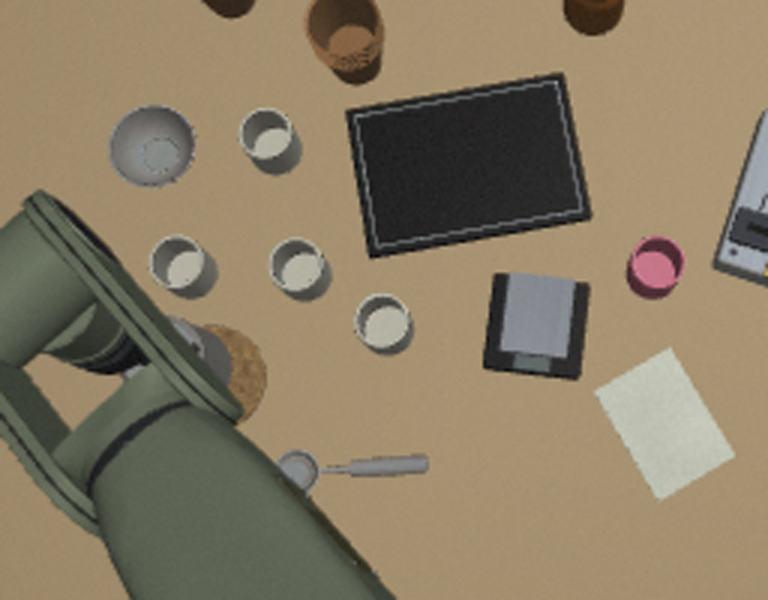

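The pot is over the trivet, and nothing is in the way. I'll lower it slowly.

Emit:
send_rows --pt "1 35 0 0" --pt "1 70 0 0" --pt "1 95 0 0" --pt "1 105 0 0" --pt "1 108 0 0" --pt "1 109 0 0" --pt "1 109 0 0"

```text
clock: 14.42
tool_pos: [0.4113, 0.3322, 0.1492]
orientation: [-1.388, -0.874, 0.871]
contact_force: [-0.4, -0.8, -3.7]
finger_gap: 0.0248
```

Emit:
send_rows --pt "0 1 0 0" --pt "0 2 0 0" --pt "0 2 0 0"

```text
clock: 14.8
tool_pos: [0.4107, 0.3319, 0.1463]
orientation: [-1.389, -0.873, 0.873]
contact_force: [-0.5, 0.4, -3.7]
finger_gap: 0.0245
```

Emit:
send_rows --pt "0 1 0 0" --pt "0 1 0 0" --pt "0 1 0 0"

```text
clock: 15.18
tool_pos: [0.4108, 0.3319, 0.1453]
orientation: [-1.389, -0.873, 0.872]
contact_force: [0.1, -0.0, -4.4]
finger_gap: 0.0245
```

Emit:
send_rows --pt "0 1 0 0" --pt "0 1 0 0" --pt "0 1 0 0"

```text
clock: 15.55
tool_pos: [0.4109, 0.332, 0.1447]
orientation: [-1.389, -0.873, 0.872]
contact_force: [-1.2, -0.2, 0.4]
finger_gap: 0.0243
```

Contact: the load has gone from the gripper. Releasing and rising.

Emit:
send_rows --pt "0 0 0 0" --pt "0 0 0 0" --pt "0 0 0 0" --pt "0 0 0 0" --pt "0 0 0 0" --pt "0 -50 0 0" --pt "0 -110 0 0" --pt "0 -120 0 0" --pt "0 -120 0 0" --gripper 0

```text
clock: 16.68
tool_pos: [0.4108, 0.3319, 0.2647]
orientation: [-1.389, -0.874, 0.872]
contact_force: [0.2, -0.2, -0.7]
finger_gap: 0.0852
```

Emit:
send_rows --pt "0 0 -50 0" --pt "0 0 -100 0" --pt "0 0 -110 0" --pt "0 0 -110 0"

```text
clock: 17.18
tool_pos: [0.5094, 0.2836, 0.2623]
orientation: [-1.388, -0.868, 0.875]
contact_force: [-0.2, -0.9, -0.4]
finger_gap: 0.0851
```

```bash
cat > cups.py <<'E'
from h import *
import sys
tag=sys.argv[1]
o={}
for c,crop in(("top",(80,110,336,310)),("side",(100,50,356,250))):
    p,d=robot.grab_frame(c); save(p,f"{c[0]}{tag}.png",crop,3)
    for r in robot.recognise(c,"cup1_mid"):
        u,v,w,h=r["box"]
        P=atz(c,[(u,v)],.035)[0] 
        print(c,round(r["p"],2),np.round(r["box"],1).tolist(),"@.035",np.round(P[:2],3), "@.047",np.round(atz(c,[(u,v)],.047)[0,:2],3))
E
python3 cups.py 6
python3 -c "
from h import *
go([.667,.2395,.25],0)"
```

```text
top 0.84 [131.4, 292.1, 20.8, 13.7] @.035 [0.234 0.4  ] @.047 [0.234 0.397]
top 0.79 [209.2, 218.1, 20.5, 18.3] @.035 [0.442 0.129] @.047 [0.44  0.128]
top 0.69 [152.0, 312.4, 7.4, 20.6] @.035 [0.164 0.339] @.047 [0.164 0.336]
top 0.61 [297.7, 199.4, 18.6, 26.1] @.035 [ 0.468 -0.171] @.047 [ 0.466 -0.17 ]
side 0.89 [221.9, 190.3, 20.7, 27.6] @.035 [0.443 0.127] @.047 [0.437 0.116]
side 0.75 [367.0, 195.0, 30.3, 40.8] @.035 [ 0.807 -0.134] @.047 [ 0.798 -0.141]
side 0.73 [128.4, 168.6, 17.6, 26.9] @.035 [0.231 0.385] @.047 [0.228 0.371]
side 0.68 [118.8, 188.8, 27.3, 29.3] @.035 [0.171 0.311] @.047 [0.169 0.298]
side 0.67 [285.4, 252.6, 21.5, 34.8] @.035 [ 0.471 -0.177] @.047 [ 0.466 -0.184]
side 0.57 [183.9, 146.9, 28.4, 45.8] @.035 [0.435 0.384] @.047 [0.43 0.37]
shift [27.7, 13.9, -162.3] turn [(np.float64(7.406), 'q6~', np.float64(6.61), np.float64(-7.87)), (np.float64(4.265), 'q6~', np.float64(3.47), np.float64(-4.73)), (np.float64(1.123), 'q6~', np.float64(0.32), np.float64(-1.59)), (np.float64(-2.018), 'q6~', np.float64(-2.82), np.float64(1.55)), (np.float64(-5.16), 'q6~', np.float64(-5.96), np.float64(4.69))] yaw 64.4 q6 -0.63 pos [0.5087 0.2847 0.2641] F [ 0.6 -0.   0.6] gap 0.0858 t 17.4
```

View pics/t6.png

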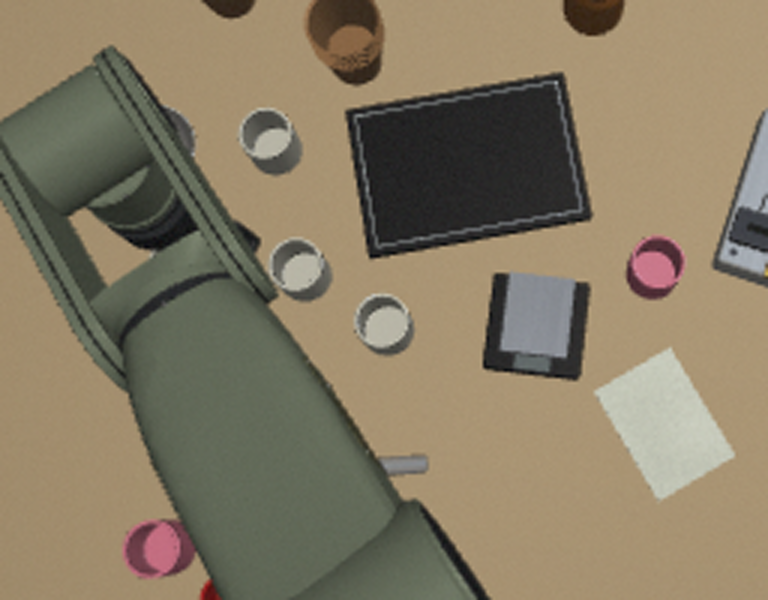

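View pics/s6.png

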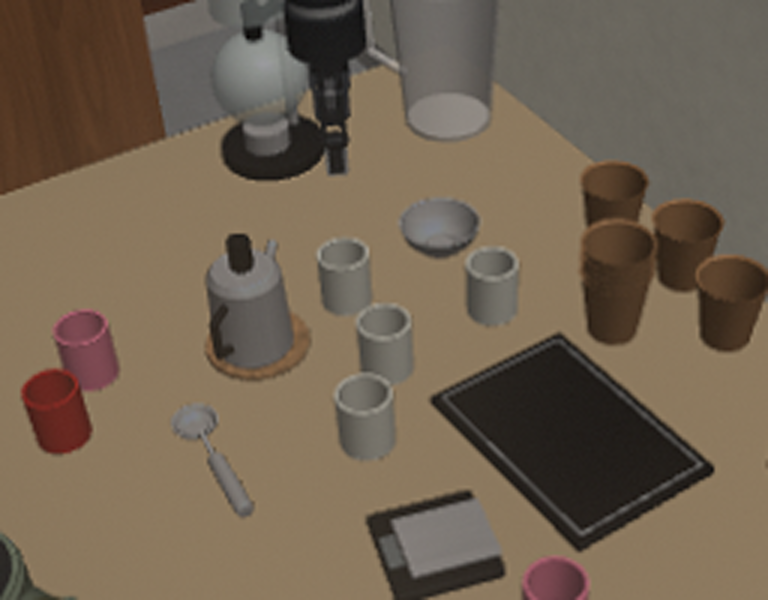

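```bash
cat >> h.py <<'E'
def overlay(cam,p,circs,name,crop,k,segs=()):
    x0,y0,x1,y1=crop; q=cv2.resize(p[y0:y1,x0:x1,::-1],None,fx=k,fy=k,interpolation=cv2.INTER_CUBIC).copy()
    t=np.linspace(0,2*np.pi,60); to=lambda P:((proj(cam,P)-[x0,y0]+.5)*k-.5).round().astype(int).reshape(-1,1,2)
    for x,y,z,r,col in circs: cv2.polylines(q,[to(np.c_[x+r*np.cos(t),y+r*np.sin(t),0*t+z])],True,col,1)
    for s,col in segs: cv2.polylines(q,[to(np.array(s))],False,col,1)
    cv2.imwrite("pics/"+name,q)
E
python3 - <<'E'
from h import *
G=(0,255,0);Rr=(0,0,255)
cups=[(.667,.2395),(.535,.347),(.515,.2176),(.443,.133)]
p,_=robot.grab_frame("side")
x,y=.411,.332
overlay("side",p,[(x,y,.008,.06,G),(x,y,.008,.045,Rr),(x,y,.156,.013,Rr)]+[(a,b,.07,.03,G) for a,b in cups]+[(a,b,.0,.03,Rr) for a,b in cups],"o7.png",(150,100,290,220),5.5)
E
```

```text
(no output)
```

View pics/o7.png

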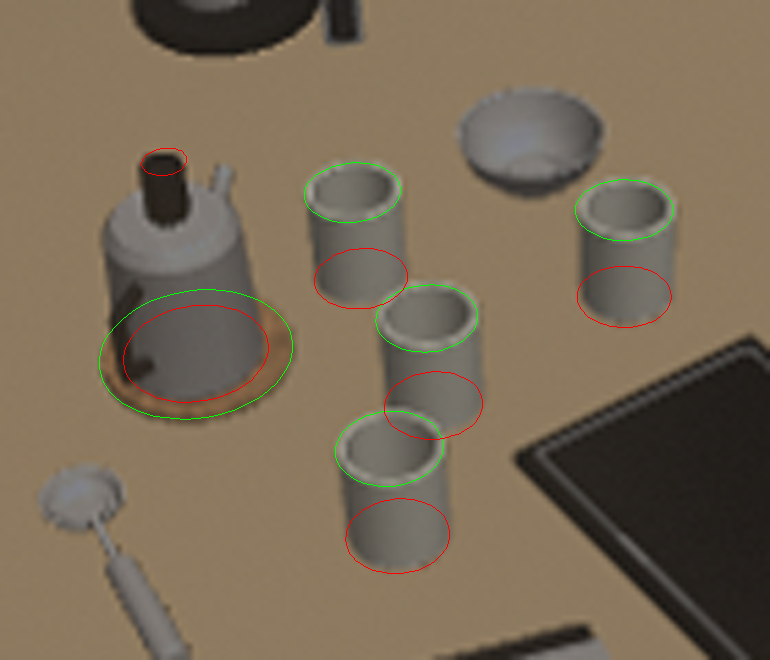

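Run:
```python
from h import *
print("dish rim",atz("top",[(131.3,159)],.04)); print("stack base",atz("top",[(198,130)],.0), "stack rim",atz("top",[(194.5,119)],.125))
pl=(np.array([(347,108),(562,73),(591,219),(371,258)])+.5)/3-.5+[80,110]
c=atz("top",pl,.012); print(c,c.mean(0))
pl=(np.array([(560,334),(713,468),(582,550),(432,401)])+.5)/3-.5+[100,50]
c=atz("side",pl,.012); print(c,c.mean(0))
go([.667,.2395,.20],93.5)
```

```text
dish rim [[0.67547486 0.37120804 0.04      ]]
stack base [[0.76740619 0.13997492 0.        ]] stack rim [[0.75709478 0.13592527 0.125     ]]
[[ 0.70618022  0.15363652  0.012     ]
 [ 0.71823708 -0.10069772  0.012     ]
 [ 0.53948013 -0.11092819  0.012     ]
 [ 0.52490252  0.14341457  0.012     ]] [0.62219999 0.02135629 0.012     ]
[[ 0.704223    0.15132102  0.012     ]
 [ 0.7174842  -0.10315496  0.012     ]
 [ 0.54201523 -0.11806168  0.012     ]
 [ 0.52682002  0.13725985  0.012     ]] [0.62263561 0.01684106 0.012     ]
shift [27.6, 64.2, -162.2] turn [(np.float64(5.775), 'q6~', np.float64(4.98), np.float64(-6.24)), (np.float64(2.633), 'q6~', np.float64(1.83), np.float64(-3.1)), (np.float64(-0.509), 'q6~', np.float64(-1.31), np.float64(0.04)), (np.float64(-3.65), 'q6~', np.float64(-4.45), np.float64(3.18)), (np.float64(-6.792), 'q6~', np.float64(-7.59), np.float64(6.32))] yaw 64.4 q6 -0.63 pos [0.5089 0.2847 0.2643] F [0.  0.3 1.1] gap 0.0856 t 17.4
```

Emit:
send_rows --pt "8 5 -46 -0.15" --pt "16 25 -94 -0.32" --pt "24 64 -142 -0.48" --pt "28 64 -162 -0.509" --pt "28 64 -162 -0.509" --pt "28 64 -162 -0.509"

```text
clock: 18.18
tool_pos: [0.6671, 0.2399, 0.2012]
orientation: [-1.18, -1.254, 1.253]
contact_force: [-0.1, -0.5, -0.1]
finger_gap: 0.0856
```

Run:
```python
from h import *
go([.667,.2395,.043],93.5)
p,_=robot.grab_frame("side"); save(p,"s8.png",(180,80,350,210),4.5)
```

```text
shift [-0.5, 158.2, 0.2] turn [(np.float64(6.283), 'q6~', np.float64(4.98), np.float64(-7.59)), (np.float64(3.141), 'q6~', np.float64(1.84), np.float64(-4.44)), (np.float64(-0.0), 'q6~', np.float64(-1.3), np.float64(-1.3)), (np.float64(-3.142), 'q6~', np.float64(-4.45), np.float64(1.84)), (np.float64(-6.284), 'q6~', np.float64(-7.59), np.float64(4.98))] yaw 93.5 q6 -1.3 pos [0.6671 0.2399 0.2012] F [-0.1 -0.5 -0.1] gap 0.0856 t 18.2
```

View pics/s8.png

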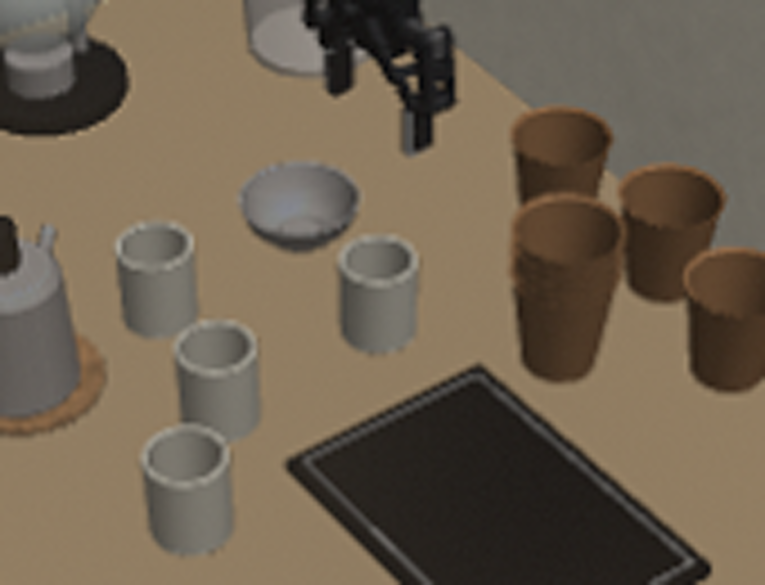

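Emit:
send_rows --pt "0 50 0 0" --pt "0 100 0 0" --pt "0 145 0 0" --pt "0 158 0 0" --pt "0 158 0 0" --pt "0 158 0 0"

```text
clock: 18.98
tool_pos: [0.6694, 0.2398, 0.0451]
orientation: [-1.182, -1.258, 1.25]
contact_force: [-0.0, 0.2, -0.7]
finger_gap: 0.0857
```

Emit:
send_rows --pt "0 0 0 0" --pt "0 0 0 0" --pt "0 0 0 0" --pt "0 0 0 0" --pt "0 -15 0 0" --pt "0 -40 0 0" --pt "0 -80 0 0" --pt "0 -110 0 0" --pt "0 -110 0 0" --gripper 255 --squeeze 35

```text
clock: 20.1
tool_pos: [0.6695, 0.2395, 0.1559]
orientation: [-1.183, -1.259, 1.249]
contact_force: [0.8, 0.4, -2.0]
finger_gap: 0.06
```

Run:
```python
from h import *
go([.660,.086,.15],93.5)
p,_=robot.grab_frame("side"); save(p,"s9.png",(180,80,350,210),4.5)
```

```text
shift [-152.7, 5.5, 18.7] turn [(np.float64(6.282), 'q6~', np.float64(4.76), np.float64(-7.37)), (np.float64(3.141), 'q6~', np.float64(1.62), np.float64(-4.23)), (np.float64(-0.001), 'q6~', np.float64(-1.52), np.float64(-1.09)), (np.float64(-3.143), 'q6~', np.float64(-4.66), np.float64(2.05)), (np.float64(-6.284), 'q6~', np.float64(-7.8), np.float64(5.19))] yaw 93.4 q6 -1.3 pos [0.6695 0.2395 0.1559] F [ 0.8  0.4 -2. ] gap 0.06 t 20.1
```

View pics/s9.png

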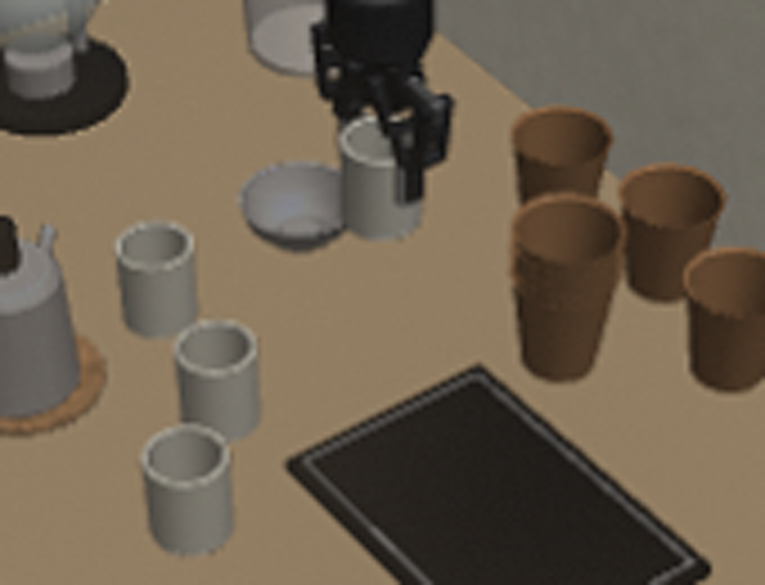

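Cup 1 is held upright. Carrying it to the far-left plate slot.

Emit:
send_rows --pt "-25 0 4 0" --pt "-70 0 9 0" --pt "-115 0 14 0" --pt "-145 10 19 0" --pt "-153 40 19 0" --pt "-153 80 19 0" --pt "-153 95 19 0" --pt "-153 97 19 0" --pt "-153 97 19 0"

```text
clock: 21.28
tool_pos: [0.6575, 0.0844, 0.0555]
orientation: [-1.18, -1.252, 1.255]
contact_force: [-1.5, -1.6, 1.2]
finger_gap: 0.0602
```

Emit:
send_rows --pt "0 1 0 0" --pt "0 1 0 0" --pt "0 1 0 0"

```text
clock: 21.65
tool_pos: [0.6577, 0.0845, 0.0554]
orientation: [-1.18, -1.252, 1.255]
contact_force: [-3.7, -2.8, 7.0]
finger_gap: 0.0604
```

Emit:
send_rows --pt "0 0 0 0" --pt "0 0 0 0" --pt "0 0 0 0" --pt "0 0 0 0" --pt "0 -40 0 0" --pt "0 -90 0 0" --pt "0 -130 0 0" --pt "0 -130 0 0" --gripper 0

```text
clock: 22.65
tool_pos: [0.6603, 0.0855, 0.1885]
orientation: [-1.186, -1.26, 1.249]
contact_force: [0.2, -0.1, 0.4]
finger_gap: 0.0853
```

Run:
```python
from h import *
p,_=robot.grab_frame("side"); 
cups=[(.535,.347),(.515,.2176),(.443,.133)]
overlay("side",p,[(a,b,.07,.03,(0,255,0)) for a,b in cups]+[(.6576,.0845,.082,.03,(0,255,0))],"o10.png",(160,90,340,225),4.2)
go([.515,.2176,.19],93.5)
```

```text
shift [140.7, -4.6, 135.6] turn [(np.float64(6.282), 'q6~', np.float64(5.03), np.float64(-8.07)), (np.float64(3.141), 'q6~', np.float64(1.89), np.float64(-4.93)), (np.float64(-0.001), 'q6~', np.float64(-1.25), np.float64(-1.79)), (np.float64(-3.142), 'q6~', np.float64(-4.39), np.float64(1.35)), (np.float64(-6.284), 'q6~', np.float64(-7.53), np.float64(4.49))] yaw 93.5 q6 -1.52 pos [0.6589 0.0854 0.1859] F [-0.3  0.6 -0. ] gap 0.0855 t 22.7
```

View pics/o10.png

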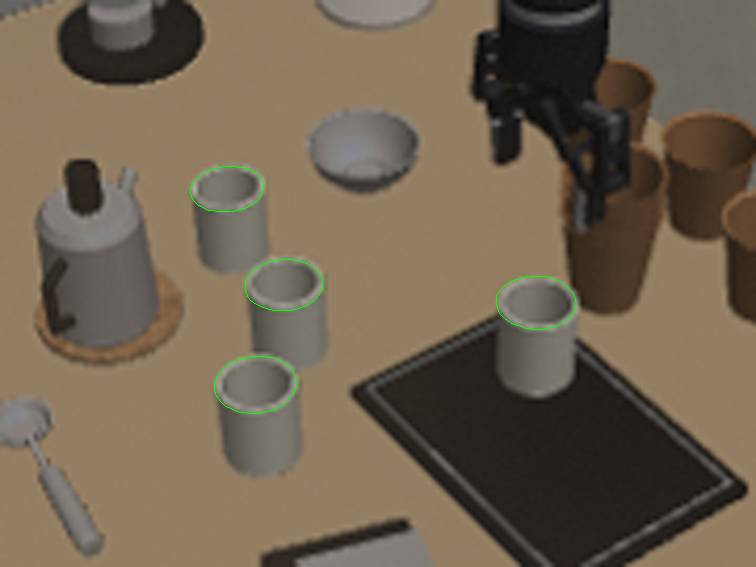

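Cup 1 stands on the plate, with its rim at (537,302) in the overlay, and the other cups haven't moved. Next is cup 3.

Emit:
send_rows --pt "35 0 34 0" --pt "75 0 72 0" --pt "115 0 111 0" --pt "135 10 131 0" --pt "141 50 136 0" --pt "141 95 136 0" --pt "141 135 136 0" --pt "141 142 136 0" --pt "141 142 136 0" --pt "141 142 136 0"

```text
clock: 23.95
tool_pos: [0.515, 0.2181, 0.0437]
orientation: [-1.181, -1.256, 1.251]
contact_force: [-0.7, 0.5, 0.1]
finger_gap: 0.0856
```

Run:
```python
from h import *
p,_=robot.grab_frame("side"); save(p,"s11.png",(160,90,340,225),4.2)
go([.515,.2176,.045],93.5)
```

```text
shift [-0.6, -1.2, 0.1] turn [(np.float64(6.282), 'q6~', np.float64(5.03), np.float64(-7.53)), (np.float64(3.141), 'q6~', np.float64(1.89), np.float64(-4.39)), (np.float64(-0.001), 'q6~', np.float64(-1.25), np.float64(-1.25)), (np.float64(-3.143), 'q6~', np.float64(-4.39), np.float64(1.89)), (np.float64(-6.284), 'q6~', np.float64(-7.54), np.float64(5.03))] yaw 93.4 q6 -1.25 pos [0.515  0.2182 0.0438] F [-0.7  1.2 -0.4] gap 0.0856 t 24.0
```

View pics/s11.png

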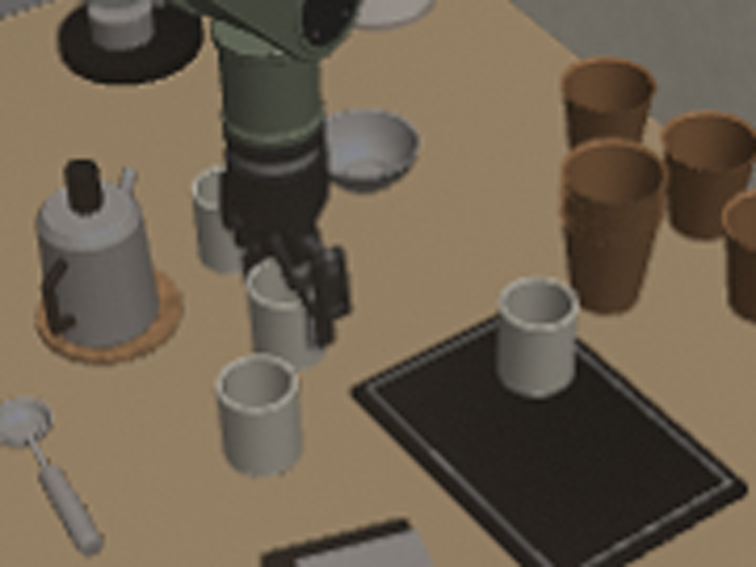

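Emit:
send_rows --pt "0 0 0 0" --pt "0 0 0 0" --pt "0 0 0 0" --pt "0 0 0 0" --pt "0 -15 0 0" --pt "0 -45 0 0" --pt "0 -90 0 0" --pt "0 -110 0 0" --pt "0 -110 0 0" --gripper 255

```text
clock: 25.12
tool_pos: [0.5148, 0.218, 0.1543]
orientation: [-1.182, -1.257, 1.251]
contact_force: [-0.9, -0.4, -1.3]
finger_gap: 0.0582
```

Emit:
send_rows --pt "-20 0 -9 0" --pt "-60 0 -26 0" --pt "-100 0 -43 0" --pt "-130 10 -56 0" --pt "-140 40 -60 0" --pt "-140 80 -60 0" --pt "-140 94 -60 0" --pt "-140 97 -60 0" --pt "-140 97 -60 0"

```text
clock: 26.25
tool_pos: [0.5824, 0.0819, 0.0555]
orientation: [-1.18, -1.254, 1.253]
contact_force: [-0.2, -0.3, -1.4]
finger_gap: 0.0582
```

Emit:
send_rows --pt "0 1 0 0" --pt "0 1 0 0" --pt "0 1 0 0"

```text
clock: 26.62
tool_pos: [0.5829, 0.082, 0.055]
orientation: [-1.181, -1.255, 1.252]
contact_force: [1.0, -0.2, 4.0]
finger_gap: 0.0584
```

Emit:
send_rows --pt "0 0 0 0" --pt "0 0 0 0" --pt "0 0 0 0" --pt "0 0 0 0" --pt "0 -40 0 0" --pt "0 -90 0 0" --pt "0 -130 0 0" --pt "0 -130 0 0" --gripper 0

```text
clock: 27.62
tool_pos: [0.5843, 0.0819, 0.188]
orientation: [-1.185, -1.26, 1.249]
contact_force: [0.2, 0.7, -0.1]
finger_gap: 0.0855
```

Run:
```python
from h import *
p,_=robot.grab_frame("side"); 
cups=[(.535,.347),(.443,.133)]
overlay("side",p,[(a,b,.07,.03,(0,255,0)) for a,b in cups]+[(.6576,.0845,.082,.03,(0,255,0)),(.5824,.0819,.082,.03,(0,255,0))],"o12.png",(160,90,340,225),4.2)
go([.443,.133,.19],93.5)
```

```text
shift [59.6, -4.7, 136.5] turn [(np.float64(6.282), 'q6~', np.float64(4.92), np.float64(-7.95)), (np.float64(3.141), 'q6~', np.float64(1.78), np.float64(-4.8)), (np.float64(-0.001), 'q6~', np.float64(-1.36), np.float64(-1.66)), (np.float64(-3.142), 'q6~', np.float64(-4.5), np.float64(1.48)), (np.float64(-6.284), 'q6~', np.float64(-7.64), np.float64(4.62))] yaw 93.4 q6 -1.51 pos [0.5829 0.0817 0.1857] F [ 0.9 -0.6 -0.3] gap 0.0853 t 27.7
```

View pics/o12.png

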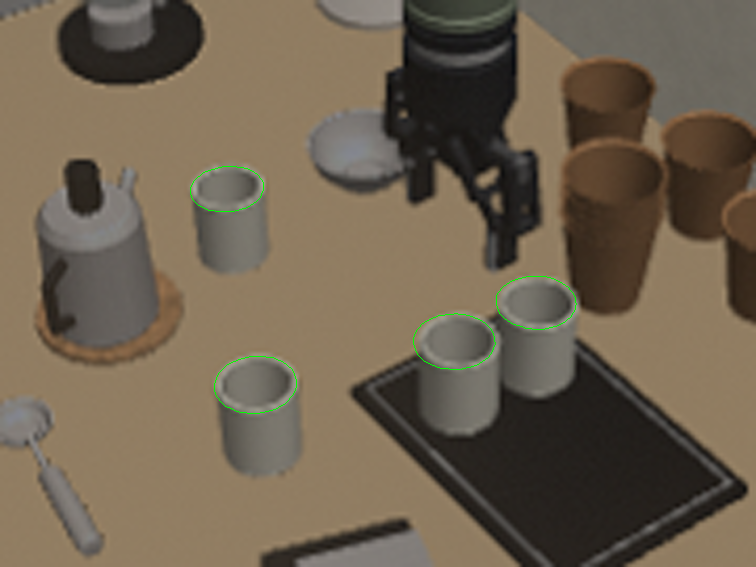

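Emit:
send_rows --pt "15 0 34 0" --pt "33 0 75 0" --pt "50 0 115 0" --pt "58 20 132 0" --pt "59 60 136 0" --pt "59 105 136 0" --pt "59 135 136 0" --pt "59 142 136 0" --pt "59 142 136 0" --pt "59 142 136 0"

```text
clock: 28.92
tool_pos: [0.4438, 0.1326, 0.0432]
orientation: [-1.181, -1.255, 1.252]
contact_force: [-0.1, 0.1, -0.9]
finger_gap: 0.0855
```

Emit:
send_rows --pt "0 0 0 0" --pt "0 0 0 0" --pt "0 0 0 0" --pt "0 0 0 0" --pt "0 -15 0 0" --pt "0 -45 0 0" --pt "0 -90 0 0" --pt "0 -120 0 0" --pt "0 -120 0 0" --gripper 255

```text
clock: 30.05
tool_pos: [0.4443, 0.1327, 0.1644]
orientation: [-1.183, -1.258, 1.25]
contact_force: [-0.4, 0.4, -2.7]
finger_gap: 0.059
```

Run:
```python
from h import *
p,_=robot.grab_frame("side"); save(p,"s13.png",(160,90,340,225),4.2)
go([.664,-.043,.055],93.5)
```

```text
shift [-188.4, 108.0, -209.9] turn [(np.float64(6.282), 'q6~', np.float64(4.56), np.float64(-7.29)), (np.float64(3.141), 'q6~', np.float64(1.42), np.float64(-4.15)), (np.float64(-0.001), 'q6~', np.float64(-1.72), np.float64(-1.01)), (np.float64(-3.142), 'q6~', np.float64(-4.86), np.float64(2.13)), (np.float64(-6.284), 'q6~', np.float64(-8.0), np.float64(5.27))] yaw 93.5 q6 -1.37 pos [0.443  0.1324 0.1627] F [-0.3 -0.2 -1.9] gap 0.0591 t 30.1
```

View pics/s13.png

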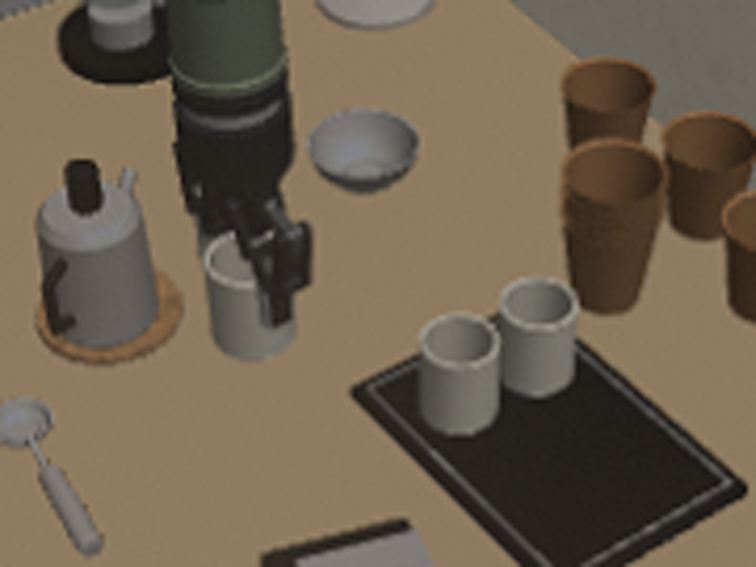

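Cup 4 is held clear. Carrying it to the far-right slot.

Emit:
send_rows --pt "-20 0 -22 0" --pt "-60 0 -67 0" --pt "-100 0 -111 0" --pt "-140 0 -156 0" --pt "-175 5 -195 0" --pt "-188 20 -210 0" --pt "-188 60 -210 0" --pt "-188 95 -210 0" --pt "-188 104 -210 0" --pt "-188 107 -210 0" --pt "-188 107 -210 0"

```text
clock: 31.48
tool_pos: [0.6626, -0.042, 0.0556]
orientation: [-1.178, -1.252, 1.255]
contact_force: [-3.4, -0.5, 2.3]
finger_gap: 0.0589
```

Emit:
send_rows --pt "0 1 0 0" --pt "0 1 0 0" --pt "0 1 0 0"

```text
clock: 31.85
tool_pos: [0.6628, -0.042, 0.0556]
orientation: [-1.178, -1.253, 1.254]
contact_force: [-5.1, 1.2, 8.6]
finger_gap: 0.0593
```

Emit:
send_rows --pt "0 0 0 0" --pt "0 0 0 0" --pt "0 0 0 0" --pt "0 0 0 0" --pt "0 -40 0 0" --pt "0 -90 0 0" --pt "0 -130 0 0" --pt "0 -130 0 0" --gripper 0

```text
clock: 32.85
tool_pos: [0.666, -0.0428, 0.1885]
orientation: [-1.187, -1.259, 1.25]
contact_force: [1.2, 0.3, 0.0]
finger_gap: 0.0858
```

Run:
```python
from h import *
p,_=robot.grab_frame("side"); 
cups=[(.535,.347)]
overlay("side",p,[(a,b,.07,.03,(0,255,0)) for a,b in cups]+[(.6576,.0845,.082,.03,(0,255,0)),(.5824,.0819,.082,.03,(0,255,0)),(.6627,-.042,.082,.03,(0,255,0))],"o14.png",(160,90,340,225),4.2)
p,_=robot.grab_frame("top"); 
overlay("top",p,[(a,b,.07,.03,(0,255,0)) for a,b in cups]+[(.411,.332,.008,.06,(0,255,0)),(.411,.332,.118,.035,(0,0,255)),(.411,.332,.156,.013,(0,0,255))],"ot14.png",(110,110,290,260),4.2)
go([.535,.3475,.19],93.5)
```

```text
shift [397.2, -5.9, 104.9] turn [(np.float64(6.282), 'q6~', np.float64(5.21), np.float64(-8.63)), (np.float64(3.141), 'q6~', np.float64(2.07), np.float64(-5.49)), (np.float64(-0.001), 'q6~', np.float64(-1.07), np.float64(-2.35)), (np.float64(-3.143), 'q6~', np.float64(-4.21), np.float64(0.79)), (np.float64(-6.284), 'q6~', np.float64(-7.36), np.float64(3.93))] yaw 93.4 q6 -1.71 pos [ 0.6636 -0.0426  0.184 ] F [ 0.3 -0.1 -0.4] gap 0.0849 t 33.0
```

View pics/o14.png

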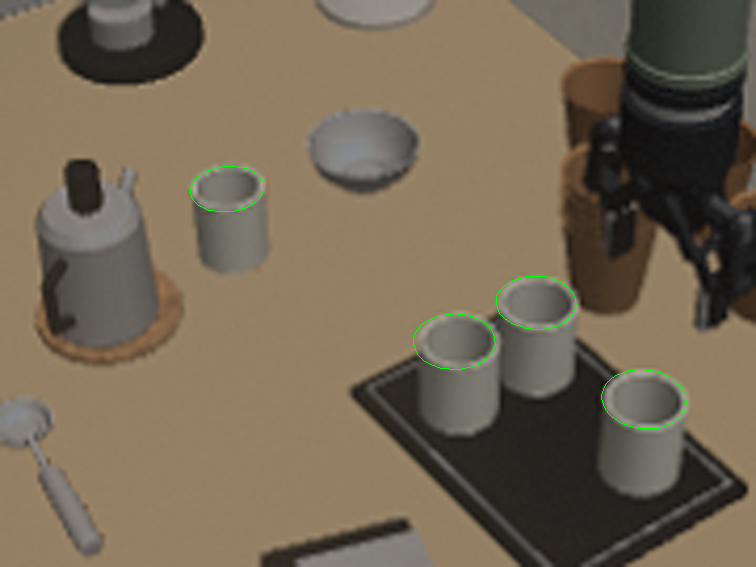

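View pics/ot14.png

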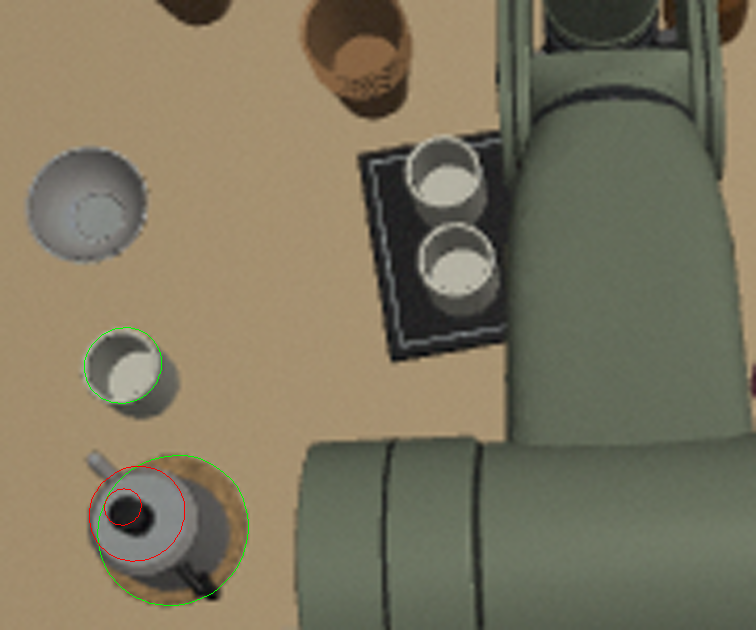

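Emit:
send_rows --pt "45 0 12 0" --pt "95 0 25 0" --pt "145 0 38 0" --pt "195 0 51 0" --pt "245 0 65 0" --pt "295 0 78 0" --pt "345 0 91 0" --pt "380 0 100 0" --pt "397 0 105 0" --pt "397 0 105 0" --pt "397 0 105 0"

```text
clock: 34.33
tool_pos: [0.5356, 0.3459, 0.1839]
orientation: [-1.181, -1.252, 1.254]
contact_force: [-0.2, -0.4, 0.2]
finger_gap: 0.0854
```

Run:
```python
from h import *
p,_=robot.grab_frame("side"); 
overlay("side",p,[(.535,.3475,.07,.03,(0,255,0)),(.535,.3475,.0,.03,(0,0,255))],"o15.png",(160,90,340,225),4.2)
go([.535,.3475,.0435],93.5)
```

```text
shift [1.8, 140.6, 0.6] turn [(np.float64(6.281), 'q6~', np.float64(5.21), np.float64(-7.36)), (np.float64(3.139), 'q6~', np.float64(2.07), np.float64(-4.22)), (np.float64(-0.002), 'q6~', np.float64(-1.07), np.float64(-1.07)), (np.float64(-3.144), 'q6~', np.float64(-4.22), np.float64(2.07)), (np.float64(-6.286), 'q6~', np.float64(-7.36), np.float64(5.21))] yaw 93.4 q6 -1.07 pos [0.5357 0.3459 0.1841] F [0.2 0.6 0.9] gap 0.0857 t 34.4
```

View pics/o15.png

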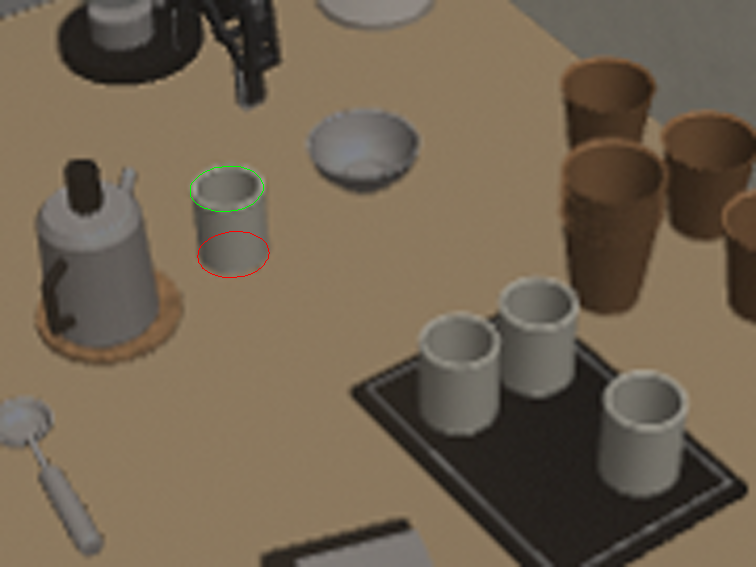

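The last cup is under the gripper and matches the overlay. Descending to grip it.

Emit:
send_rows --pt "1 50 0 0" --pt "1 100 0 0" --pt "1 132 0 0" --pt "1 140 0 0" --pt "1 140 0 0" --pt "1 140 0 0"

```text
clock: 35.12
tool_pos: [0.5364, 0.3487, 0.0462]
orientation: [-1.181, -1.256, 1.25]
contact_force: [-0.1, -0.8, 0.4]
finger_gap: 0.0852
```

Emit:
send_rows --pt "0 0 0 0" --pt "0 0 0 0" --pt "0 0 0 0" --pt "0 0 0 0" --pt "0 -15 0 0" --pt "0 -45 0 0" --pt "0 -90 0 0" --pt "0 -130 0 0" --pt "0 -130 0 0" --gripper 255

```text
clock: 36.25
tool_pos: [0.5367, 0.3493, 0.1787]
orientation: [-1.182, -1.261, 1.247]
contact_force: [1.0, 0.0, -1.1]
finger_gap: 0.058
```

Run:
```python
from h import *
p,_=robot.grab_frame("side"); save(p,"s16.png",(160,90,340,225),4.2)
go([.588,-.047,.056],93.5)
```

```text
shift [-398.2, 119.6, -28.2] turn [(np.float64(6.282), 'q6~', np.float64(4.55), np.float64(-6.7)), (np.float64(3.141), 'q6~', np.float64(1.41), np.float64(-3.56)), (np.float64(-0.001), 'q6~', np.float64(-1.73), np.float64(-0.41)), (np.float64(-3.142), 'q6~', np.float64(-4.87), np.float64(2.73)), (np.float64(-6.284), 'q6~', np.float64(-8.01), np.float64(5.87))] yaw 93.5 q6 -1.07 pos [0.5355 0.3485 0.1761] F [-0.7 -0.  -1.5] gap 0.058 t 36.3
```

View pics/s16.png

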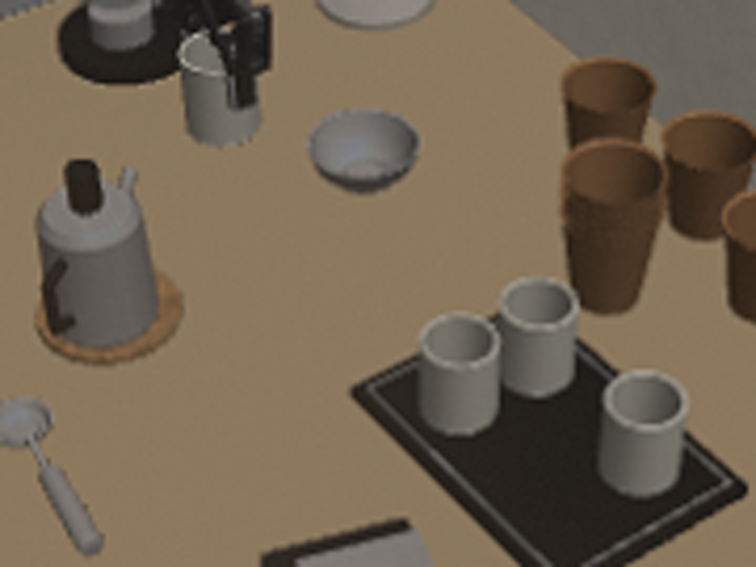

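Emit:
send_rows --pt "-25 0 -2 0" --pt "-70 0 -5 0" --pt "-120 0 -8 0" --pt "-170 0 -12 0" --pt "-220 0 -16 0" --pt "-270 0 -19 0" --pt "-320 0 -23 0" --pt "-365 0 -26 0" --pt "-390 0 -28 0" --pt "-398 5 -28 0" --pt "-398 40 -28 0" --pt "-398 80 -28 0" --pt "-398 105 -28 0" --pt "-398 116 -28 0" --pt "-398 118 -28 0" --pt "-398 118 -28 0"

```text
clock: 38.3
tool_pos: [0.586, -0.0468, 0.0573]
orientation: [-1.178, -1.253, 1.254]
contact_force: [-3.7, 0.2, 5.0]
finger_gap: 0.0579
```

Emit:
send_rows --pt "0 1 0 0" --pt "0 1 0 0" --pt "0 1 0 0"

```text
clock: 38.67
tool_pos: [0.586, -0.0468, 0.0572]
orientation: [-1.178, -1.253, 1.254]
contact_force: [-5.3, -0.3, 11.1]
finger_gap: 0.0581
```

Emit:
send_rows --pt "0 0 0 0" --pt "0 0 0 0" --pt "0 0 0 0" --pt "0 0 0 0" --pt "0 -40 0 0" --pt "0 -90 0 0" --pt "0 -140 0 0" --pt "0 -140 0 0" --gripper 0

```text
clock: 39.67
tool_pos: [0.5895, -0.0475, 0.1998]
orientation: [-1.188, -1.26, 1.25]
contact_force: [0.2, 0.5, -1.4]
finger_gap: 0.0856
```

Run:
```python
from h import *
p,_=robot.grab_frame("side"); save(p,"s17.png",(160,90,340,225),4.2)
go([.557,-.381,.19],54.7)
```

```text
shift [-331.1, 7.0, 50.9] turn [(np.float64(6.959), 'q6~', np.float64(4.71), np.float64(-8.17)), (np.float64(3.818), 'q6~', np.float64(1.57), np.float64(-5.03)), (np.float64(0.676), 'q6~', np.float64(-1.57), np.float64(-1.89)), (np.float64(-2.465), 'q6~', np.float64(-4.72), np.float64(1.25)), (np.float64(-5.607), 'q6~', np.float64(-7.86), np.float64(4.4))] yaw 93.4 q6 -1.73 pos [ 0.5879 -0.0474  0.1971] F [-1.6 -0.8 -0.2] gap 0.0848 t 39.7
```

View pics/s17.png

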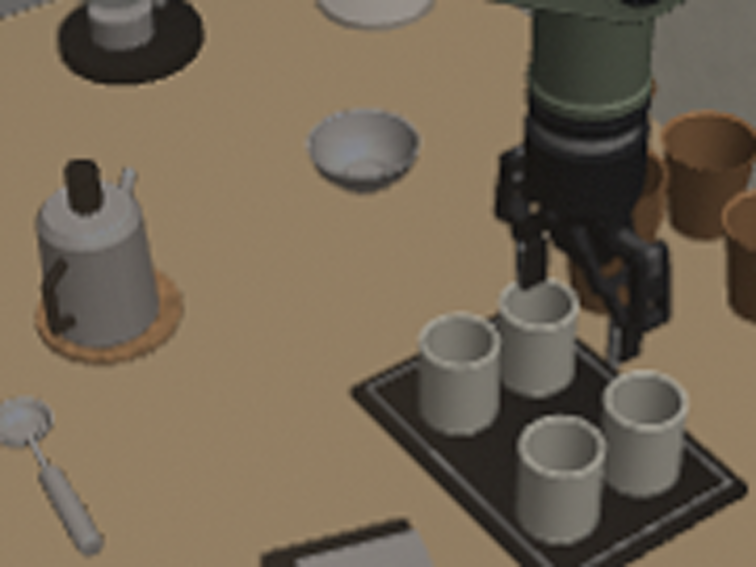

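All four cups are standing on the plate. Next is the dial, with the jaws across its bar.

Emit:
send_rows --pt "-45 0 7 0.15" --pt "-95 0 15 0.32" --pt "-145 0 22 0.49" --pt "-195 0 30 0.65" --pt "-245 0 38 0.676" --pt "-295 0 45 0.676" --pt "-331 0 51 0.676" --pt "-331 0 51 0.676" --pt "-331 0 51 0.676"

```text
clock: 40.85
tool_pos: [0.5555, -0.3798, 0.1935]
orientation: [-1.436, -0.743, 0.745]
contact_force: [0.3, -0.3, -0.0]
finger_gap: 0.0859
```

Run:
```python
from h import *
p,_=robot.grab_frame("side"); 
a=np.radians(144.7); A=np.array([.557,-.381]); d=np.array([np.cos(a),np.sin(a)])
bar=[[*(A-d*.027),.094],[*(A+d*.03),.094]]
overlay("side",p,[(.557,-.381,.066,.03,(0,255,0))],"o18.png",(290,250,400,340),6,[(bar,(0,0,255))])
go([.557,-.381,.088],54.7)
```

```text
shift [-0.7, 106.0, -2.1] turn [(np.float64(6.284), 'q6~', np.float64(4.71), np.float64(-7.86)), (np.float64(3.143), 'q6~', np.float64(1.57), np.float64(-4.71)), (np.float64(0.001), 'q6~', np.float64(-1.57), np.float64(-1.57)), (np.float64(-3.141), 'q6~', np.float64(-4.71), np.float64(1.57)), (np.float64(-6.282), 'q6~', np.float64(-7.86), np.float64(4.71))] yaw 54.8 q6 -1.57 pos [ 0.5559 -0.3794  0.194 ] F [-0.7  0.9  0.9] gap 0.0854 t 40.9
```

View pics/o18.png

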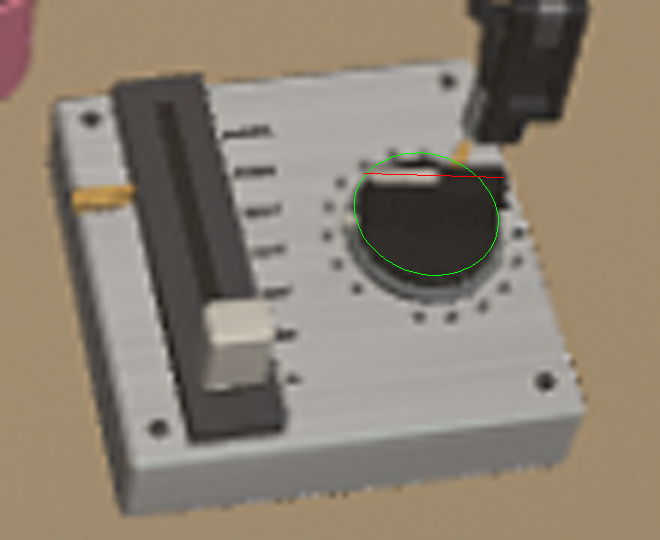

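Emit:
send_rows --pt "-1 40 -2 0" --pt "-1 85 -2 0" --pt "-1 106 -2 0" --pt "-1 106 -2 0" --pt "-1 106 -2 0"

```text
clock: 41.52
tool_pos: [0.5581, -0.3823, 0.0905]
orientation: [-1.441, -0.747, 0.745]
contact_force: [0.2, 0.1, 0.5]
finger_gap: 0.0854
```

Emit:
send_rows --pt "0 0 0 0" --pt "0 0 0 0" --pt "0 0 0 0" --pt "0 0 0 0" --pt "0 0 0 0" --pt "0 0 0 0" --gripper 255 --squeeze 25

```text
clock: 42.28
tool_pos: [0.5578, -0.3822, 0.0897]
orientation: [-1.439, -0.746, 0.743]
contact_force: [1.9, 4.0, 3.2]
finger_gap: 0.0137
```

Run:
```python
from h import *
go([.557,-.381,.088],54.7); print(robot.state()["ft_torque"])
p,_=robot.grab_frame("side"); save(p,"s19.png",(290,230,400,340),5)
```

```text
shift [0.5, 1.7, 1.4] turn [(np.float64(6.283), 'q6~', np.float64(4.71), np.float64(-7.86)), (np.float64(3.142), 'q6~', np.float64(1.57), np.float64(-4.72)), (np.float64(0.0), 'q6~', np.float64(-1.57), np.float64(-1.57)), (np.float64(-3.141), 'q6~', np.float64(-4.71), np.float64(1.57)), (np.float64(-6.283), 'q6~', np.float64(-7.86), np.float64(4.71))] yaw 54.7 q6 -1.57 pos [ 0.5578 -0.3822  0.0897] F [1.9 4.  3.2] gap 0.0137 t 42.3
[ 0.55116701 -0.36983533 -0.04304381]
```

View pics/s19.png

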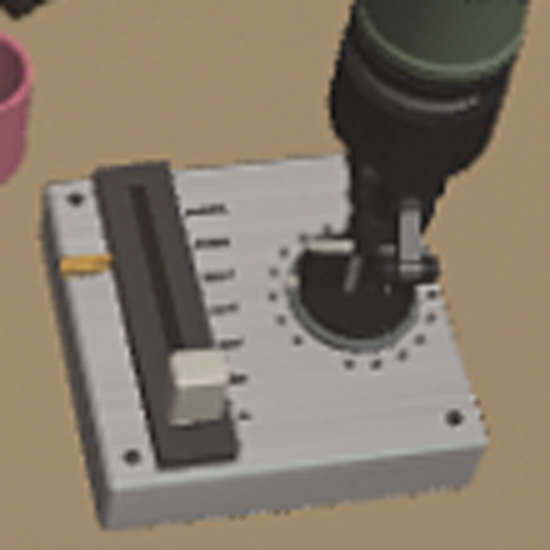

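Emit:
send_rows --pt "0 0 0 0.12" --pt "0 0 0 0.27" --pt "0 0 0 0.42" --pt "0 0 0 0.57" --pt "0 0 0 0.72" --pt "0 0 0 0.87" --pt "0 0 0 1.02" --pt "0 0 0 1.17" --pt "0 0 0 1.32" --pt "0 0 0 1.47" --pt "0 0 0 1.62" --pt "0 0 0 1.77" --pt "0 0 0 1.92" --pt "0 0 0 2.02" --pt "0 0 0 2.06" --pt "0 0 0 2.06" --pt "0 0 0 2.06"

```text
clock: 44.45
tool_pos: [0.5546, -0.3819, 0.0896]
orientation: [-1.395, 0.865, -0.855]
contact_force: [-5.3, 4.4, 8.0]
finger_gap: 0.0132
```

Run:
```python
from h import *
go([.557,-.381,.088],54.7); print(robot.state()["ft_torque"])
p,_=robot.grab_frame("side"); save(p,"s20.png",(290,230,400,340),5)
```

```text
shift [0.3, 1.6, 2.6] turn [(np.float64(4.224), 'q6~', np.float64(4.71), np.float64(-3.74)), (np.float64(1.082), 'q6~', np.float64(1.57), np.float64(-0.6)), (np.float64(-2.06), 'q6~', np.float64(-1.57), np.float64(2.54)), (np.float64(-5.201), 'q6~', np.float64(-4.71), np.float64(5.68)), (np.float64(-8.343), 'q6~', np.float64(-7.85), np.float64(8.83))] yaw -63.3 q6 0.49 pos [ 0.5546 -0.3819  0.0896] F [-5.3  4.4  8. ] gap 0.0132 t 44.5
[ 0.7577037   0.84732845 -0.02532839]
```

View pics/s20.png

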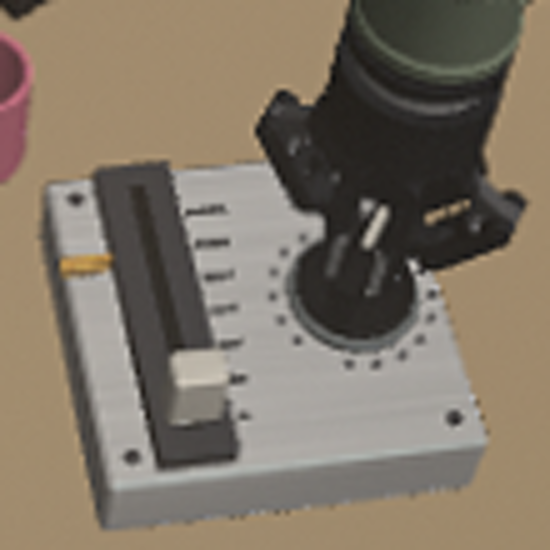

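Emit:
send_rows --pt "0 0 0 0" --pt "0 0 0 0" --pt "0 0 0 0" --pt "0 0 0 0" --pt "0 -40 0 0" --pt "0 -90 0 0" --pt "0 -120 0 0" --pt "0 -120 0 0" --gripper 0

```text
clock: 45.5
tool_pos: [0.5583, -0.3836, 0.2125]
orientation: [-1.395, 0.854, -0.865]
contact_force: [1.3, 0.1, -0.2]
finger_gap: 0.0853
```

Emit:
send_rows --pt "0 0 -40 0" --pt "0 0 -90 0" --pt "0 0 -140 0" --pt "0 0 -180 0" --pt "0 0 -180 0"

```text
clock: 46.12
tool_pos: [0.3936, -0.4641, 0.2077]
orientation: [-1.392, 0.865, -0.86]
contact_force: [0.3, -0.6, 0.1]
finger_gap: 0.0853
```

Run:
```python
from h import *
A=np.array([.556,-.381]); d=lambda g:np.array([np.cos(np.radians(g)),np.sin(np.radians(g))])
for c,crop in(("side",(290,230,400,340)),("top",(305,140,400,225))):
    p,_=robot.grab_frame(c); save(p,f"{c}21.png",crop,6.5)
    g=26.7
    overlay(c,p,[],f"o{c}21.png",crop,6.5,[([[*A,.094],[*(A+d(g)*.03),.094]],(0,0,255)),([[*(A+d(g)*.035),.055],[*(A+d(g)*.049),.055]],(0,255,0))])
go([.4435,-.393,.2],64.3)
```

```text
shift [-41.5, 8.2, 73.8] turn [(np.float64(4.055), 'q6~', np.float64(4.42), np.float64(-3.97)), (np.float64(0.914), 'q6~', np.float64(1.27), np.float64(-0.83)), (np.float64(-2.228), 'q6~', np.float64(-1.87), np.float64(2.31)), (np.float64(-5.37), 'q6~', np.float64(-5.01), np.float64(5.45)), (np.float64(-8.511), 'q6~', np.float64(-8.15), np.float64(8.6))] yaw -63.4 q6 0.22 pos [ 0.3961 -0.4632  0.2081] F [0.3 0.  0.2] gap 0.0856 t 46.2
```

View pics/side21.png

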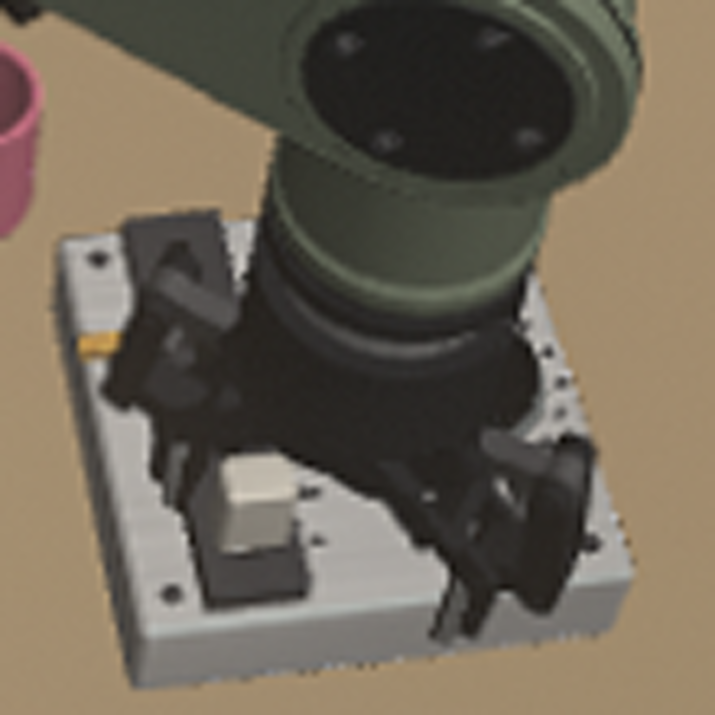

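View pics/top21.png

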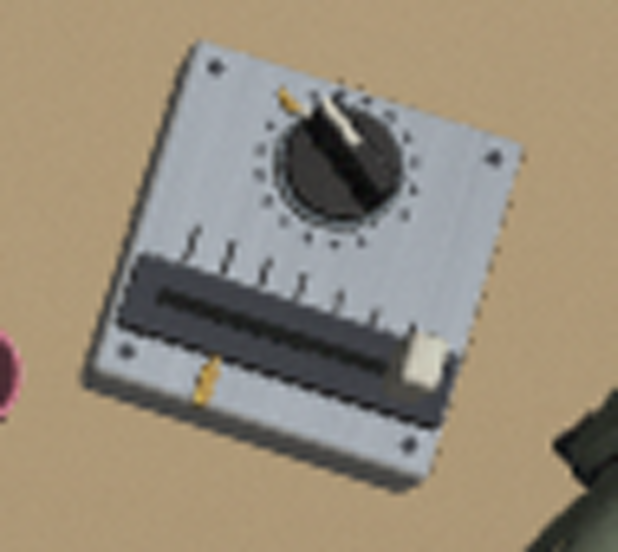

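View pics/oside21.png

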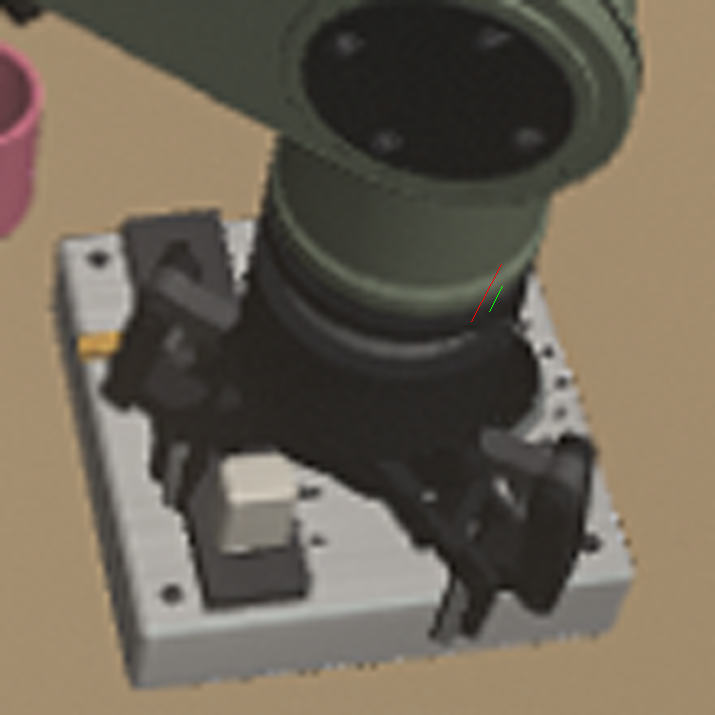

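View pics/otop21.png

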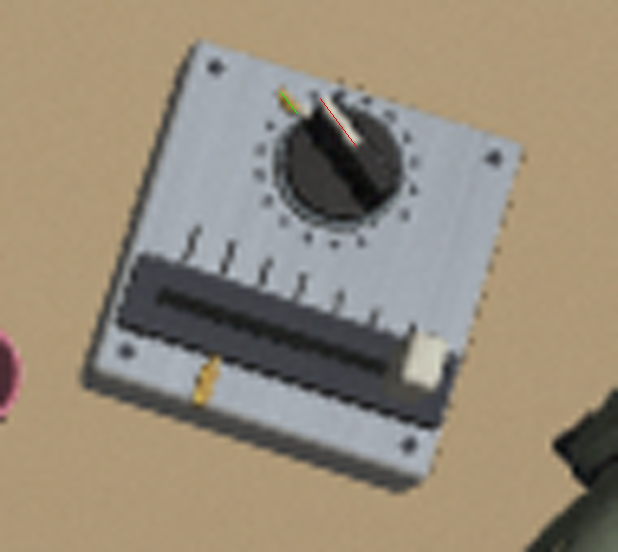

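Emit:
send_rows --pt "0 -20 30 0.15" --pt "-45 -30 30 0.3" --pt "-95 -40 30 0.45" --pt "-145 -40 30 0.6" --pt "-195 -40 30 0.75" --pt "-245 -40 30 0.9" --pt "-295 -40 30 0.914" --pt "-345 -40 30 0.914" --pt "-360 -40 30 0.914" --pt "-360 -40 30 0.914"

```text
clock: 47.48
tool_pos: [0.2619, -0.1279, 0.2494]
orientation: [-0.964, 1.528, -1.53]
contact_force: [1.0, -0.6, -1.2]
finger_gap: 0.0854
```

Run:
```python
from h import *
A=np.array([.556,-.381]); d=lambda g:np.array([np.cos(np.radians(g)),np.sin(np.radians(g))])
c,crop="side",(290,230,400,340)
p,_=robot.grab_frame(c); save(p,"side22.png",(340,260,390,310),14)
g=26.7
overlay(c,p,[],"oside22.png",(340,260,390,310),14,[([[*A,.094],[*(A+d(g)*.03),.094]],(0,0,255)),([[*(A+d(g)*.035),.055],[*(A+d(g)*.049),.055]],(0,255,0))])
p,_=robot.grab_frame("top"); save(p,"t22.png",(100,100,400,300),2.6)
go([.4435,-.393,.2],64.3)
```

```text
shift [159.7, 49.8, 277.2] turn [(np.float64(3.143), 'q6~', np.float64(4.4), np.float64(-1.35)), (np.float64(0.001), 'q6~', np.float64(1.26), np.float64(1.79)), (np.float64(-3.141), 'q6~', np.float64(-1.89), np.float64(4.93)), (np.float64(-6.282), 'q6~', np.float64(-5.03), np.float64(8.07)), (np.float64(-9.424), 'q6~', np.float64(-8.17), np.float64(11.21))] yaw -115.6 q6 1.52 pos [ 0.2626 -0.1291  0.2495] F [ 0.9 -1.1 -0.6] gap 0.0856 t 47.6
```

View pics/side22.png

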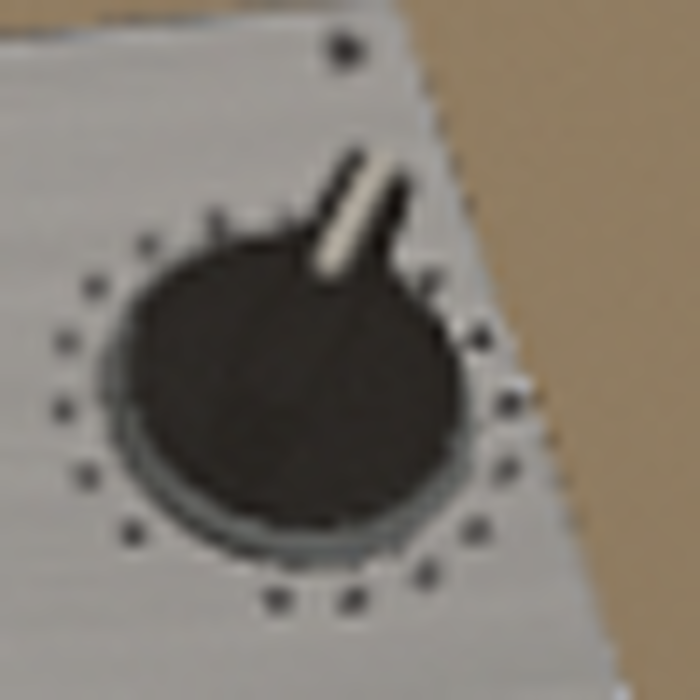

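View pics/oside22.png

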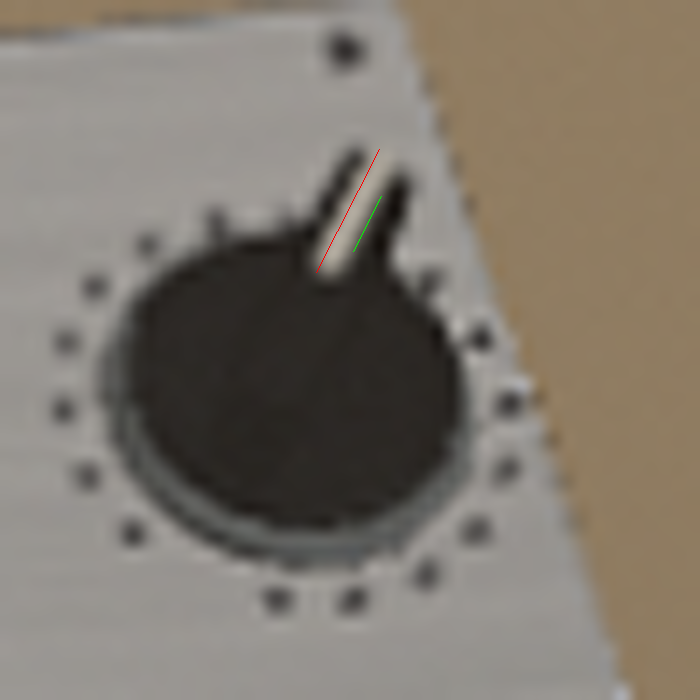

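View pics/t22.png

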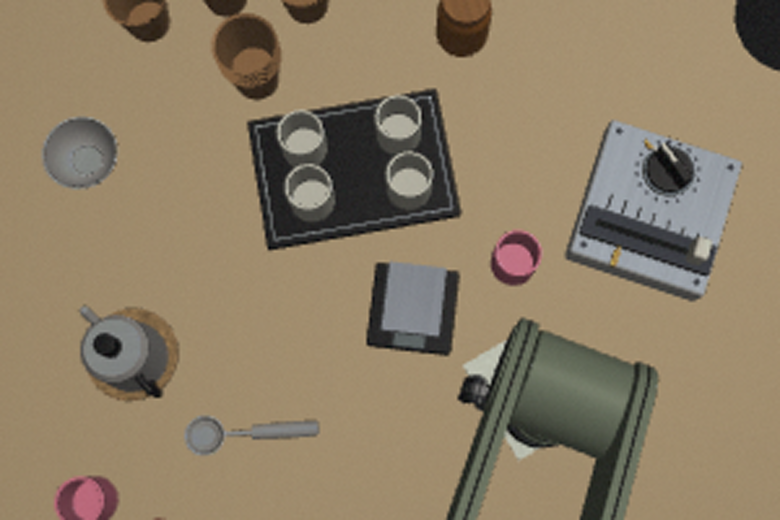

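Run:
```python
from h import *
from scipy.optimize import least_squares as ls
def fit(P):
    r=ls(lambda v:np.hypot(P[:,0]-v[0],P[:,1]-v[1])-v[2],[.556,-.381,.038]); return r.x,np.abs(r.fun).max()
t=np.array([(62,410),(87,476),(133,534),(280,602),(352,602),(428,575),(476,532),(507,470),(511,405),(480,340),(430,280),(217,222),(148,246),(94,287),(66,343)],float)
P=atz("side",(t+.5)/14-.5+[340,260],.0505); x,e=fit(P); print("side ring",x,e)
m=atz("side",(np.array([(461,153)])+.5)/6-.5+[290,250],.055)[0]; print(np.degrees(np.arctan2(*(m[:2]-x[:2])[::-1])),np.hypot(*(m[:2]-x[:2])))
l=atz("side",(np.array([(328,268),(378,158)])+.5)/14-.5+[340,260],.0945); dd=l[1]-l[0];print("ptr side",np.degrees(np.arctan2(dd[1],dd[0])))
t=np.array([(315,95),(262,147),(259,174),(267,201),(283,224),(306,239),(335,244),(362,240),(405,214),(413,189),(414,162),(406,137),(390,116),(367,101),(341,84)],float)
t=np.array([(262,147),(259,174),(267,201),(283,224),(306,239),(335,244),(362,240),(405,214),(413,189),(414,162),(406,137),(390,116)],float)
P=atz("top",(t+.5)/6.5-.5+[305,140],.0505); x,e=fit(P); print("top ring",x,e)
for s in ((288,100),):
  m=atz("top",(np.array([s])+.5)/6.5-.5+[305,140],.055)[0]; print(m,np.degrees(np.arctan2(*(m[:2]-x[:2])[::-1])),np.hypot(*(m[:2]-x[:2])))
l=atz("top",(np.array([(355,142),(323,98)])+.5)/6.5-.5+[305,140],.0945); dd=l[1]-l[0];print("ptr top",np.degrees(np.arctan2(dd[1],dd[0])))
```

```text
side ring [ 0.5573115  -0.38203559  0.04063128] 0.0005160662546526348
27.398465702711302 0.04331619816810842
ptr side 28.923301515756783
top ring [ 0.55616052 -0.38198025  0.04061035] 0.001182504894008854
[ 0.59488617 -0.36194543  0.055     ] 27.354904079209316 0.043601262997707585
ptr top 25.91193495325343
```

The dial agrees: the mark bears 27.4° in both cameras, and the pointer bears 26.7° by the grip and 25.9–28.9° by vision. All four cups are on the plate and the pot is on the trivet. Now for the slider.

Emit:
send_rows --pt "25 0 43 0" --pt "50 0 87 0" --pt "75 0 130 0" --pt "100 20 173 0" --pt "125 40 217 0" --pt "150 50 260 0" --pt "160 50 277 0" --pt "160 50 277 0" --pt "160 50 277 0"

```text
clock: 48.7
tool_pos: [0.4413, -0.3926, 0.1986]
orientation: [-0.963, 1.533, -1.53]
contact_force: [0.3, 1.1, -0.6]
finger_gap: 0.0856
```

Run:
```python
from h import *
go([.4435,-.393,.089],64.3)
p,_=robot.grab_frame("side"); save(p,"s23.png",(150,90,410,310),3)
```

```text
shift [-0.6, 109.6, 2.3] turn [(np.float64(3.141), 'q6~', np.float64(4.42), np.float64(-1.87)), (np.float64(-0.0), 'q6~', np.float64(1.27), np.float64(1.27)), (np.float64(-3.142), 'q6~', np.float64(-1.87), np.float64(4.41)), (np.float64(-6.283), 'q6~', np.float64(-5.01), np.float64(7.55)), (np.float64(-9.425), 'q6~', np.float64(-8.15), np.float64(10.7))] yaw -115.7 q6 1.27 pos [ 0.4413 -0.3926  0.1986] F [ 0.3  1.1 -0.6] gap 0.0856 t 48.7
```

View pics/s23.png

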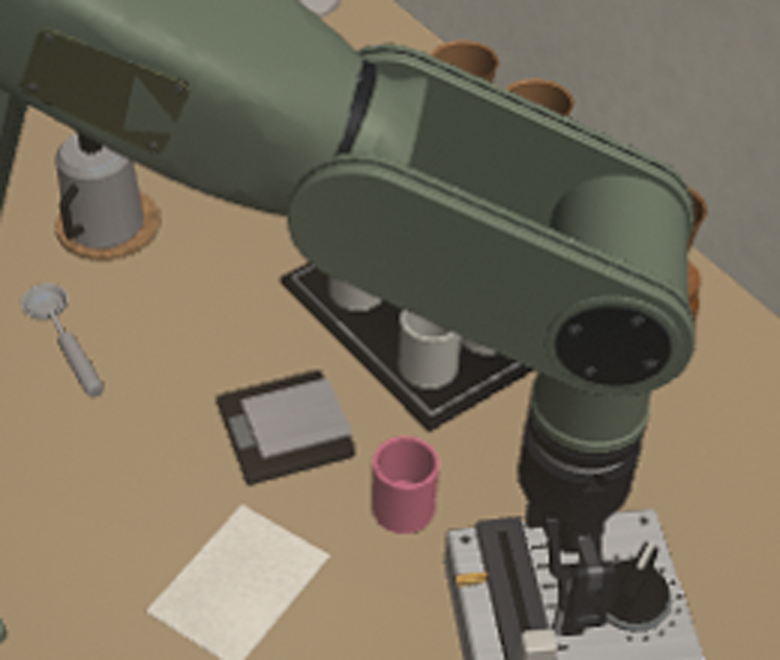

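Emit:
send_rows --pt "-1 40 2 0" --pt "-1 85 2 0" --pt "-1 109 2 0" --pt "-1 109 2 0"

```text
clock: 49.25
tool_pos: [0.4427, -0.3912, 0.0891]
orientation: [-0.964, 1.535, -1.528]
contact_force: [-0.0, -0.2, 0.1]
finger_gap: 0.0851
```

Emit:
send_rows --pt "0 0 0 0" --pt "0 0 0 0" --pt "0 0 0 0" --pt "0 0 0 0" --pt "0 0 0 0" --pt "0 0 0 0" --gripper 255 --squeeze 30

```text
clock: 50.0
tool_pos: [0.4442, -0.3929, 0.0911]
orientation: [-0.962, 1.53, -1.532]
contact_force: [-0.7, 0.9, 5.4]
finger_gap: 0.0195
```

Run:
```python
from h import *
p=np.array([.4435,-.393]); u=np.array([np.cos(np.radians(64.3)),np.sin(np.radians(64.3))]); q=p+u*.0917; print(q)
go([*q,.089],64.3)
p,_=robot.grab_frame("top"); save(p,"t24.png",(100,100,400,300),2.6)
# clip by grid: estimate again in both cams
for c,off,px in(("top",(305,140),(206,381)),):
    print(atz(c,(np.array([px])+.5)/6.5-.5+off,.06))
```

```text
[ 0.48326654 -0.31037124]
shift [-91.3, 2.0, -0.6] turn [(np.float64(3.142), 'q6~', np.float64(4.57), np.float64(-2.02)), (np.float64(0.0), 'q6~', np.float64(1.43), np.float64(1.12)), (np.float64(-3.141), 'q6~', np.float64(-1.71), np.float64(4.26)), (np.float64(-6.283), 'q6~', np.float64(-4.85), np.float64(7.41)), (np.float64(-9.425), 'q6~', np.float64(-8.0), np.float64(10.55))] yaw -115.7 q6 1.28 pos [ 0.4442 -0.3929  0.0911] F [-0.7  0.9  5.4] gap 0.0195 t 50.0
[[ 0.45220146 -0.29435714  0.06      ]]
```

View pics/t24.png

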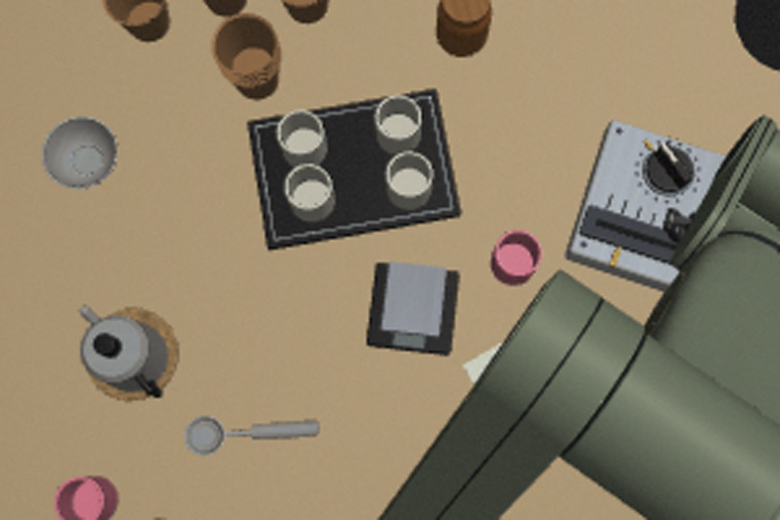

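All cups, the pot and the dial are still in place, so I'll slide the power up about 92 mm.

Emit:
send_rows --pt "-12 0 0 0" --pt "-27 0 0 0" --pt "-42 0 0 0" --pt "-57 0 0 0" --pt "-72 0 0 0" --pt "-85 0 0 0" --pt "-91 0 0 0" --pt "-92 0 0 0" --pt "-92 0 0 0"

```text
clock: 51.18
tool_pos: [0.4846, -0.31, 0.0911]
orientation: [-0.962, 1.529, -1.533]
contact_force: [0.4, -0.5, 5.9]
finger_gap: 0.0196
```

Run:
```python
from h import *
s=robot.state(); P=np.array(s["tool_pos"]); u=np.array([np.cos(np.radians(64.3)),np.sin(np.radians(64.3))])
print(P,(P[:2]-[.4435,-.393])@u, s["contact_force"])
```

```text
[ 0.48461387 -0.31000918  0.09109733] 0.09261052730047555 [ 0.36797613 -0.46286073  5.92168821]
```

Emit:
send_rows --pt "0 0 0 0" --pt "0 0 0 0" --pt "0 0 0 0" --pt "0 0 0 0" --pt "0 -40 0 0" --pt "0 -90 0 0" --pt "0 -130 0 0" --pt "0 -130 0 0" --gripper 0

```text
clock: 52.18
tool_pos: [0.4854, -0.3108, 0.2239]
orientation: [-0.959, 1.524, -1.537]
contact_force: [-0.3, -0.2, -0.4]
finger_gap: 0.0854
```

Emit:
send_rows --pt "0 -10 45 0" --pt "0 -20 95 0" --pt "0 -30 145 0" --pt "0 -40 190 0" --pt "0 -40 200 0" --pt "0 -40 200 0"

```text
clock: 52.92
tool_pos: [0.6637, -0.3962, 0.2578]
orientation: [-0.965, 1.535, -1.528]
contact_force: [-0.2, 0.6, -0.3]
finger_gap: 0.0854
```

Run:
```python
from h import *
go([.4,-.1,.3])
u=np.array([np.cos(np.radians(64.3)),np.sin(np.radians(64.3))]); x=np.array([u[1],-u[0]])
S=np.array([.4435,-.393])+u*.0926
sq=[[*(S+x*a*.014+u*b*.01),.104] for a,b in((1,1),(1,-1),(-1,-1),(-1,1),(1,1))]
cl=S-x*.033
c4=[[*(cl+x*a*.011+u*b*.004),.06] for a,b in((1,1),(1,-1),(-1,-1),(-1,1),(1,1))]
for c,crop,k in(("side",(295,255,365,315),10),("top",(310,175,390,220),9)):
    p,_=robot.grab_frame(c); save(p,c+"25.png",crop,k); overlay(c,p,[],"o"+c+"25.png",crop,k,[(sq,(0,0,255)),(c4,(0,255,0))])
    save(p,c+"25f.png",None,1.5)
```

```text
shift [-152.7, -40.7, -366.1] turn [0] yaw -115.7 q6 1.47 pos [ 0.6637 -0.3962  0.2578] F [-0.2  0.6 -0.3] gap 0.0854 t 52.9
```

View pics/oside25.png

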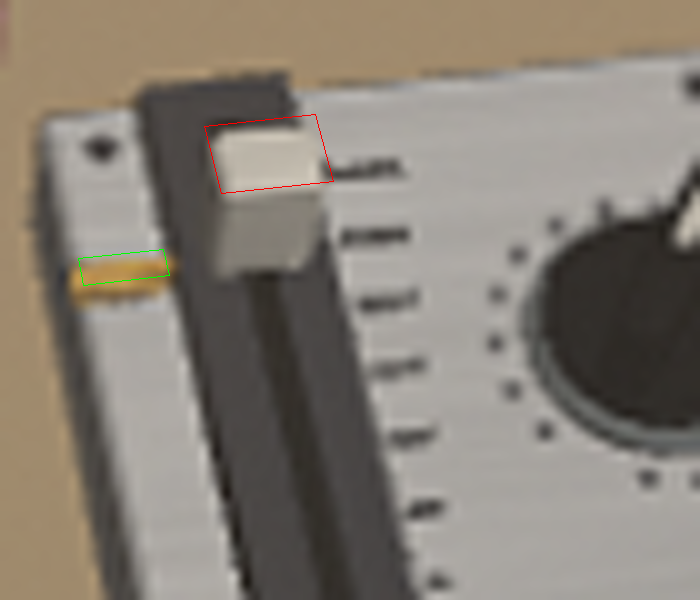

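View pics/otop25.png

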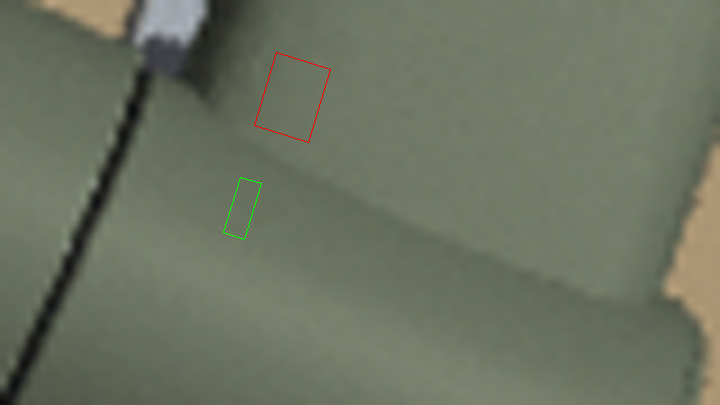

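View pics/top25f.png

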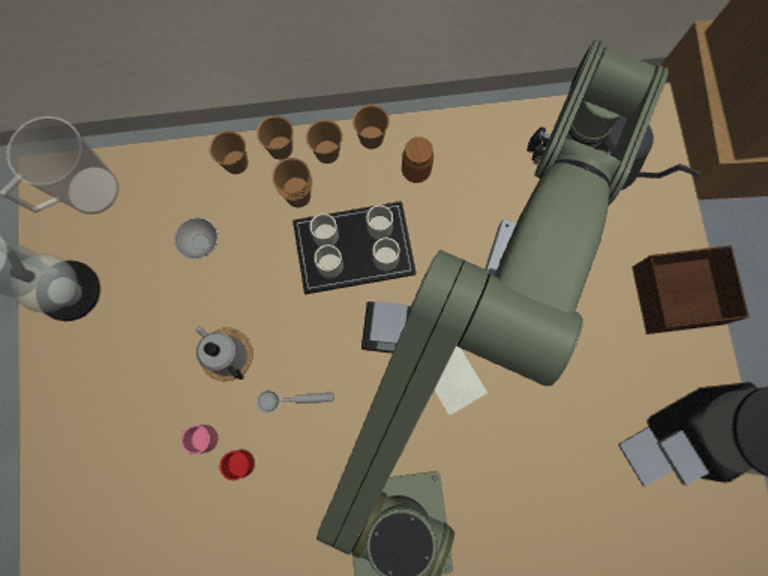

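View pics/side25f.png

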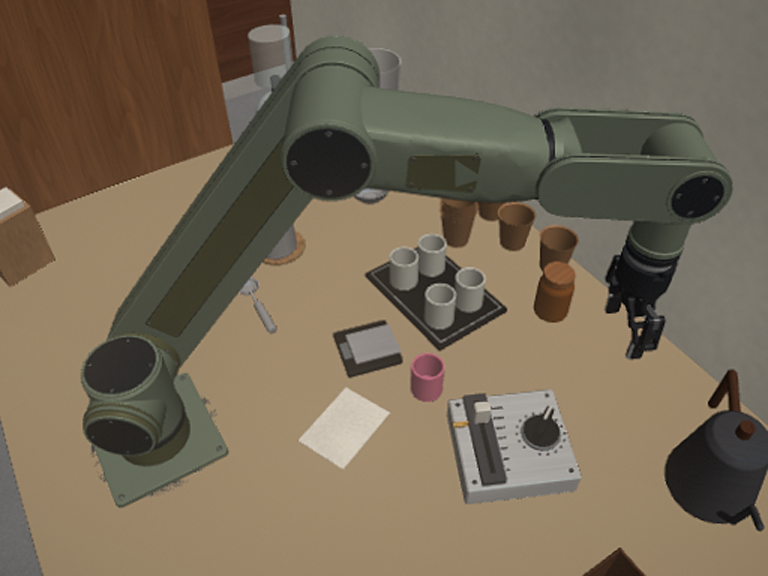

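Emit:
send_rows --pt "-45 0 0 0" --pt "-95 0 0 0" --pt "-145 0 -20 0" --pt "-195 0 -50 0" --pt "-245 0 -80 0" --pt "-270 0 -130 0" --pt "-280 0 -180 0" --pt "-290 0 -200 0" --pt "-290 0 -200 0"

```text
clock: 54.15
tool_pos: [0.6073, -0.0472, 0.2614]
orientation: [-0.963, 1.53, -1.53]
contact_force: [0.3, -0.2, 0.4]
finger_gap: 0.085
```

Run:
```python
from h import *
go([.4,-.1,.3])
u=np.array([np.cos(np.radians(64.3)),np.sin(np.radians(64.3))]); x=np.array([u[1],-u[0]])
def box(C,hx,hy,z0,z1):
    f=lambda z:[[*(C+x*a*hx+u*b*hy),z] for a,b in((1,1),(1,-1),(-1,-1),(-1,1),(1,1))]
    return [f(z1),f(z0)[1:3], ]
S=np.array([.4435,-.393])+u*.0926
for c,crop,k in(("side",(298,260,333,290),22),("top",(320,172,362,208),18)):
    p,_=robot.grab_frame(c); save(p,c+"26.png",crop,k)
    sg=[(s,(0,0,255)) for s in box(S,.014,.01,.064,.104)]
    for dd,col in((0,(0,255,0)),):
        sg+=[(s,col) for s in box(S-x*.033+u*dd,.011,.004,.05,.06)]
    overlay(c,p,[],"o"+c+"26.png",crop,k,sg)
    save(p,c+"26f.png",None,1.5)
```

```text
shift [137.1, -38.7, -164.2] turn [0] yaw -115.6 q6 1.92 pos [ 0.6073 -0.0472  0.2614] F [ 0.3 -0.2  0.4] gap 0.085 t 54.1
```

View pics/oside26.png

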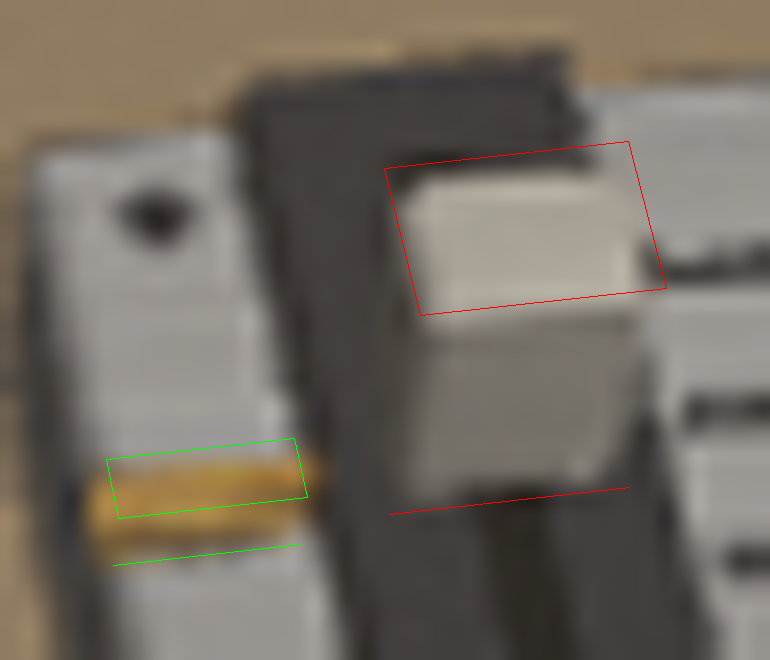

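View pics/otop26.png

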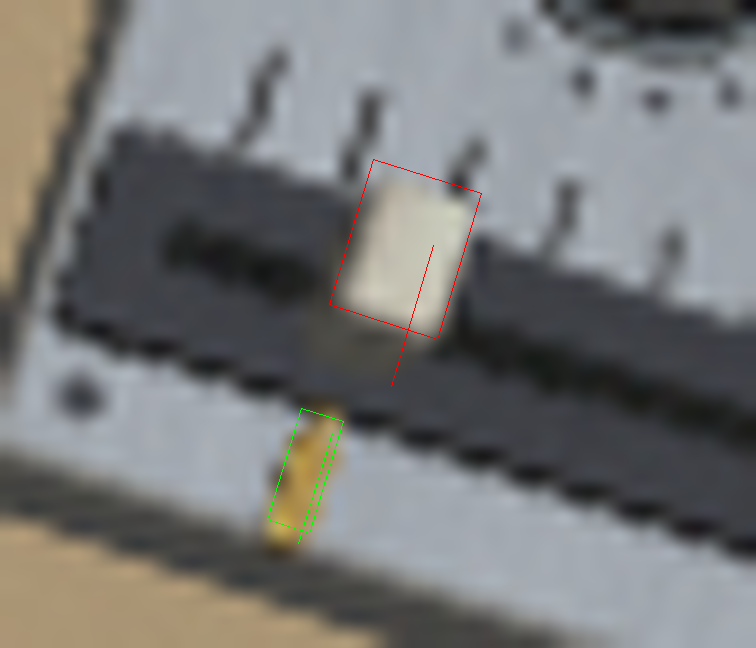

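View pics/top26.png

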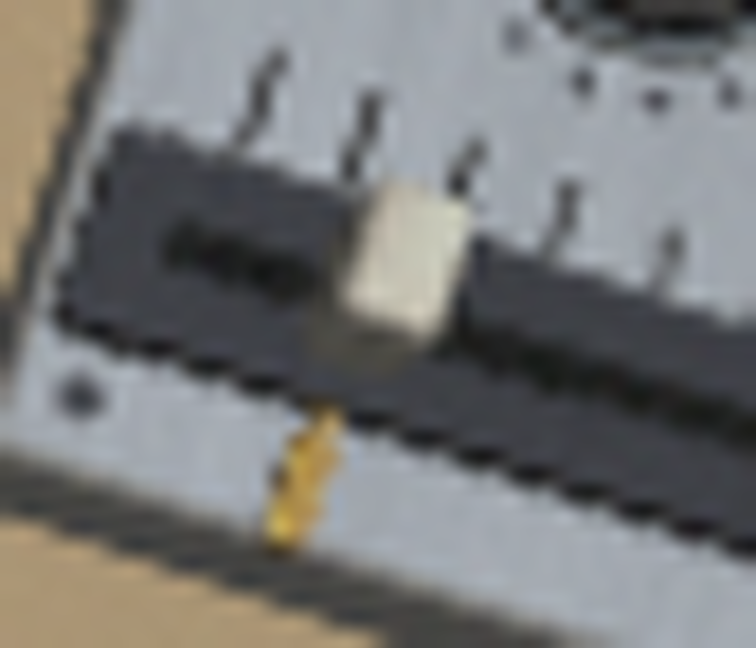

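```bash
cat > lvl.py <<'E'
from h import *
from scipy.optimize import least_squares as ls
u=np.array([np.cos(np.radians(64.3)),np.sin(np.radians(64.3))]); x=np.array([u[1],-u[0]]); O=np.array([.4435,-.393])
def hull(c,ay,ax,hx,hy,z0,z1):
    C=O+u*ay+x*ax
    P=[[*(C+x*a*hx+u*b*hy),z] for a in(1,-1) for b in(1,-1) for z in(z0,z1)]
    return cv2.convexHull(proj(c,P).astype(np.float32)).reshape(-1,2)
def cen(h):
    m=cv2.moments(h.reshape(-1,1,2)); return np.array([m["m10"]/m["m00"],m["m01"]/m["m00"]]),m["m00"]
for c,crop in(("side",(298,260,333,290)),("top",(320,172,362,208))):
    p,_=robot.grab_frame(c); x0,y0,x1,y1=crop; q=p[y0:y1,x0:x1].astype(float)
    V,U=np.mgrid[y0:y1,x0:x1]
    # clip: soft yellow weight
    w=np.clip((q[...,0]-q[...,2]-15),0,None)
    # exclude table (orange-ish): stay near predicted clip
    h=hull(c,.0926,-.033,.011,.004,.05,.06); pc,a=cen(h)
    w*=np.hypot(U-pc[0],V-pc[1])<8; 
    mc=np.array([(w*U).sum(),(w*V).sum()])/w.sum()
    # solve ay (and ax) so that hull centroid equals measured
    r=ls(lambda v:cen(hull(c,v[0],v[1],.011,.004,.05,.06))[0]-mc,[.0926,-.033],x_scale=.01,diff_step=1e-3)
    print(c,"clip",r.x.round(4),"cost",r.cost)
    # slider top face: brightest
    g=q.mean(2); pw=cen(np.array(proj(c,[[*(O+u*(.0926+b*.01)+x*a*.014),.104] for a,b in((1,1),(1,-1),(-1,-1),(-1,1))])).astype(np.float32))[0]
    near=np.hypot(U-pw[0],V-pw[1])<6.5
    warm=(q[...,0]-q[...,2]) # face is warm white, box bluish/neutral
    print(" face max",g[near].max(), np.sort(g[near])[-20:].round()[0]); 
    np.set_printoptions(linewidth=220); 
    cc=np.round(pw).astype(int)
    print(g[cc[1]-y0-7:cc[1]-y0+12,cc[0]-x0-9:cc[0]-x0+10].astype(int)); print("pred centre px",pw,"array origin",cc-[9,7])
E
python3 lvl.py
```

```text
side clip [ 0.0926 -0.0338] cost 1.6423403958361648e-11
 face max 170.33333333333334 163.0
[[ 80  75  69  67  67  62  60  60  61  60  60  80 117 120 120 107 107 100 104]
 [ 62  60  61  62  62  61  62  63  63  62  60  58 124 136 141 148 153 156 155]
 [ 63  63  63  64  64  64  63  63  64  63  62  60  84 145 150 149 148 149 148]
 [ 63  62  63  63  64  62  62  62  62  60  59  59  94 143 147 146 146 144 144]
 [ 62  63  63  56  45  43  44  60  66  69  76  81  82 130 145 147 147 148 149]
 [ 63  63  62  61  64 131 148 155 160 164 165 167 158 156 149 148 148 149 148]
 [ 63  63  62  62 120 160 162 159 159 158 158 158 157 158 157 151 152 151 150]
 [ 64  65  63  59 112 153 159 158 160 159 160 159 159 161 156 147 153 153 149]
 [ 65  62  64  58 101 145 158 159 160 160 161 161 162 163 163  93 136 142 109]
 [ 65  63  62  64  90 133 158 162 161 163 164 165 166 168 170  95  65  65  65]
 [ 63  64  62  65  70 127 163 167 166 170 170 170 167 165 162 140 153 154 154]
 [ 63  64  63  65  63 117 147 143 137 132 121 118 115 112 108 141 152 152 150]
 [ 60  63  62  66  70  87 107 111 111 112 112 112 113 114 112
[... 1516 characters left out ...]
]
 [ 62  64  65  64  64  68  98 134 155 177 188 137  40  56  64  62  63  66  65]
 [ 62  65  66  66  67  71  72  71  80 104 131  84  28  31  30  41  56  64  65]
 [ 68  66  67  68  70  71  71  73  72  74  73  37  39  32  32  23  33  33  40]
 [ 61  67  69  67  67  65  68  70  72  67  64  64  65  53  31  35  34  32  34]
 [ 62  37  42  59  65  68  63  66  66  66  63  68  65  64  62  61  55  37  38]
 [165 132 125  64  55  64  58  65  68  66  66  66  67  66  66  65  63  64  63]
 [172 167 165 160 100 134  63  33  43  59  65  68  65  66  64  65  66  65  65]
 [172 168 165 104 130 152 162 128 124  61  30  41  58  69  68  66  65  67  67]]
pred centre px [342.0450901  185.34320676] array origin [333 178]
```

```bash
cat >> lvl.py <<'E'
print("=====")
for c,z,crop in(("side",.104,(310,262,334,282)),("top",.104,(332,176,352,196))):
    p,_=robot.grab_frame(c); x0,y0,x1,y1=crop; q=p[y0:y1,x0:x1].astype(float)
    poly=lambda ay,ax:proj(c,[[*(O+u*(ay+b*.01)+x*(ax+a*.014)),z] for a,b in((1,1),(1,-1),(-1,-1),(-1,1))])
    K=16
    def mask(v):
        m=np.zeros(((y1-y0)*K,(x1-x0)*K),np.uint8)
        cv2.fillPoly(m,[np.round((poly(*v)-[x0,y0]+.5)*K).astype(np.int32)],255)
        return cv2.resize(m,(x1-x0,y1-y0),interpolation=cv2.INTER_AREA)/255.
    best=[]
    for ay in np.arange(.084,.100,.0005):
        for ax in np.arange(-.004,.0041,.001):
            m=mask((ay,ax)); ins=(m>.98); mu=q[ins].mean(0)
            # residual inside + reward: band just outside must differ from the face colour
            d=np.linalg.norm(q-mu,axis=2); d=np.minimum(d,30)/30
            near=cv2.dilate((m>0).astype(np.uint8),np.ones((3,3)))>0
            cost=((d-(1-m))[near]**2).sum(); best.append((cost,ay,ax))
    best.sort(); print(c,[tuple(np.round(b,4)) for b in best[:6]])
E
python3 lvl.py | sed -n '/=====/,$p'
```

```text
=====
side [(np.float64(19.9106), np.float64(0.0905), np.float64(0.001)), (np.float64(21.0491), np.float64(0.0905), np.float64(0.002)), (np.float64(21.9252), np.float64(0.09), np.float64(0.001)), (np.float64(22.9604), np.float64(0.091), np.float64(0.001)), (np.float64(23.2231), np.float64(0.0915), np.float64(0.002)), (np.float64(23.3125), np.float64(0.091), np.float64(0.0))]
top [(np.float64(23.1324), np.float64(0.092), np.float64(-0.001)), (np.float64(23.7961), np.float64(0.0915), np.float64(0.0)), (np.float64(23.9166), np.float64(0.091), np.float64(0.0)), (np.float64(23.9266), np.float64(0.0915), np.float64(0.001)), (np.float64(23.9747), np.float64(0.0925), np.float64(0.0)), (np.float64(24.2483), np.float64(0.0925), np.float64(0.001))]
```

Run:
```python
from h import *
C=np.array([.6224,.0192]); a=np.radians(93.5); uy=np.array([np.cos(a),np.sin(a)]); ux=np.array([uy[1],-uy[0]])
pl=[[*(C+ux*i*.09+uy*j*.13),.012] for i,j in((1,1),(1,-1),(-1,-1),(-1,1),(1,1))]
cups=[(.6576,.0845),(.5829,.082),(.6628,-.042),(.586,-.0468)]
p,_=robot.grab_frame("side"); overlay("side",p,[(x,y,z,.03,(0,255,0)) for x,y in cups for z in(.012,.082)]+[(.411,.332,.008,.06,(0,255,255))],"f1.png",(130,100,390,330),2.6,[(pl,(0,0,255))])
```

```text
(no output)
```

View pics/f1.png

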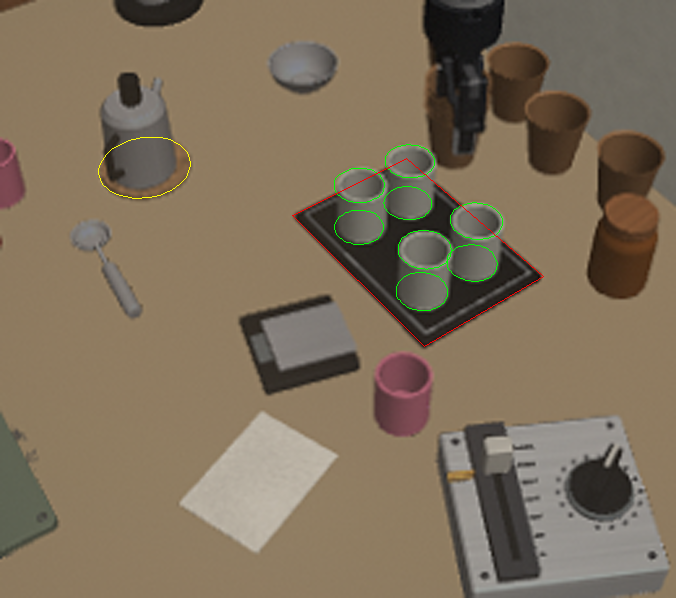

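View pics/top26f.png

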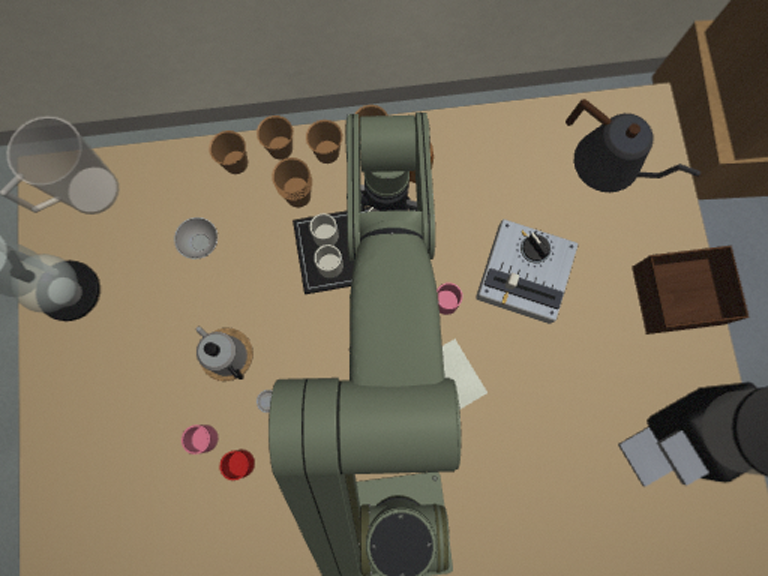

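Every cup foot sits inside the plate outline, the pot is on the trivet, and the dial and slider are set. The gripper is open and touching nothing, so I'm handing in.

```bash
python3 -c "
from workcell import robot
print(robot.sign_off())"
```

```text
the job is handed in; nothing more can be done
None
```

The job was done in the order asked and handed in at about 55 s of the 210 s allowed. No verdict was reported.

I slid the power slider to its off stop, which I felt as rising force. I then set the pot upright on the trivet, stood all four white cups on the plate and turned the dial to its mark. Last, I slid the power up to the brass clip.

**Last checks:**
- **Cups:** all four are upright and well inside the plate outline. I saw no cup get knocked during the run.
- **Pot:** it is within about 3 mm of the trivet's centre. Part of that is my reading of blurred edges in the pictures.
- **Dial:** the mark bears 27.4° in both cameras. The pointer bears 26.7° by the grip, but 25.9° in the top view and 28.9° in the side view, so it agrees to within about 1.5°.
- **Slider:** the two cameras disagreed slightly. The top view puts it 0.3 mm short of the clip and the side view about 2 mm short. By the arm's own position it was at 92.6 mm when I let go, against 92–92.6 mm measured for the clip, so I left it there.
- **Bystanders:** I saw no change in the other things on the table.

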